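# Discard spent vials through the tipping tote

## Task

Clear away the spent vials: raise the stiff lid of the waste tray to about 100 degrees from shut, so that it stands as a backboard, and put every capped vial from the mat into the blue tote. Then push the tote against the edge stop and, without lifting it clear of the stop, tip it over the stop until it has emptied all the vials into the tray (any that miss go back into the tote and are tipped again); stand the tote back upright on its stand and shut the lid. Do not knock over or shift the beaker and the amber jar.

Things in the scene. Friction and masses are not known exactly. Their poses are not given: they have to be found in the camera images.
- stop (a point): middle of the upper edge of the fixed steel edge stop, at the face the tote is pushed against, 90 mm above the bench. This frame is the tipping station's: its x runs along the stop (200 mm long, 8 mm thick), its +y points over the stand that carries the tote, its -y over the waste tray, z up. The station may stand turned on the bench. The stop stands 15 mm above the stand's top
- stand_mid (a point): middle of the flat top of the white stand that carries the tote, 75 mm above the bench; 200 mm along the stop by 185 mm, reaching from the stop's face outward; axes as the stop's
- tray_mid (a point): middle of the inner floor of the grey open waste tray beyond the stop, 5 mm above the bench; inside 204 mm along the stop (x) by 170 mm (y), rim 65 mm above the bench; axes as the stop's
- hinge (a point): middle of the lid's hinge line, on the tray's rim away from the stop (190 mm from the stop's face, 66 mm above the bench); axes as the stop's, the hinge line along x
- lid (a joint): opening angle of the white lid of the waste tray (214 by 178 by 5 mm), rad: 0 shut and level, 1.57 upright, 2.5 its end stop; its free edge is the one near the stop and swings up and away from the stop. The hinge is stiff and stays where it is left (2 to 3 N at the handle to move it)
- lid_handle (a point): centre of the black T-handle's bar on the lid: a round bar 50 mm long, 14 mm thick, parallel to the hinge, held by a 10 mm stem 35 mm off the lid's outer face, 150 mm from the hinge line along the lid and 40 mm above the lid's underside, which lies in the plane of the hinge line. The bar is a sleeve that spins freely on its pin, so it can be pinched by its two ends or gripped across while the lid swings
- tote_mid (a point): centre of the loose blue tote, open at the top: 170 mm (its x, along the stop) by 125 mm (its y) by 65 mm high, walls and floor 4 mm, about 0.22 kg; half-way up (32.5 mm over its underside); z axis out of its mouth. It starts upright on the stand, up to 50 mm from the stop and slightly turned; its -y wall faces the stop
- tote_handle (a point): centre of the black T-handle's bar on the tote's +y wall (away from the stop): 50 mm long, 14 mm thick, parallel to the tote's x, 35 mm off the wall (97.5 mm from the tote's middle), 50 mm above its underside. The bar is a sleeve that spins freely on its pin, so a held tote hangs and turns about it and can be swung over the stop by moving the bar in an arc. Vials slide out at 120 to 135 degrees
- tote_foot (a point): middle of the outer face of the tote's -y wall, 15 mm above its underside: meets the point stop when the tote is pushed home
- vial0_mid (a point): a capped 10 ml headspace vial, 23 mm across and 46 mm tall, clear glass with an aluminium cap (21 mm across), 25 g, standing on a thin black rubber mat (3 mm thick, 240 by 220 mm, flat on the bench) at the start; the point is its centre, half-way up; its z axis runs from foot to cap. Four to six vials are there; absent ones read None
- vial1_mid (a point): a capped 10 ml headspace vial, 23 mm across and 46 mm tall, clear glass with an aluminium cap (21 mm across), 25 g, standing on a thin black rubber mat (3 mm thick, 240 by 220 mm, flat on the bench) at the start; the point is its centre, half-way up; its z axis runs from foot to cap. Four to six vials are there; absent ones read None
- vial2_mid (a point): a capped 10 ml headspace vial, 23 mm across and 46 mm tall, clear glass with an aluminium cap (21 mm across), 25 g, standing on a thin black rubber mat (3 mm thick, 240 by 220 mm, flat on the bench) at the start; the point is its centre, half-way up; its z axis runs from foot to cap. Four to six vials are there; absent ones read None
- vial3_mid (a point): a capped 10 ml headspace vial, 23 mm across and 46 mm tall, clear glass with an aluminium cap (21 mm across), 25 g, standing on a thin black rubber mat (3 mm thick, 240 by 220 mm, flat on the bench) at the start; the point is its centre, half-way up; its z axis runs from foot to cap. Four to six vials are there; absent ones read None
- vial4_mid (a point): a capped 10 ml headspace vial, 23 mm across and 46 mm tall, clear glass with an aluminium cap (21 mm across), 25 g, standing on a thin black rubber mat (3 mm thick, 240 by 220 mm, flat on the bench) at the start; the point is its centre, half-way up; its z axis runs from foot to cap. Four to six vials are there; absent ones read None
- vial5_mid (a point): a capped 10 ml headspace vial, 23 mm across and 46 mm tall, clear glass with an aluminium cap (21 mm across), 25 g, standing on a thin black rubber mat (3 mm thick, 240 by 220 mm, flat on the bench) at the start; the point is its centre, half-way up; its z axis runs from foot to cap. Four to six vials are there; absent ones read None
- beaker_mid (a point): centre of a small empty glass beaker, 48 mm across, 60 mm tall, 80 g, among the vials; to be left where it is
- jar_mid (a point): centre of a small amber screw-cap jar, 42 mm across, 70 mm tall, 120 g, among the vials; to be left where it is

How it is judged (in metres and radians):
On the way, in this order (a step that is already met when the one before it is completed fails the run):
1. every vial is in the upright tote and the lid stands at about 100 degrees (92 to 108) (x of vial0_mid in the frame of tote_mid between -0.085 and 0.085 m and y of vial0_mid in the frame of tote_mid between -0.0625 and 0.0625 m and z of vial0_mid in the frame of tote_mid between -0.03 and 0.034 m and x of vial1_mid in the frame of tote_mid between -0.085 and 0.085 m and y of vial1_mid in the frame of tote_mid between -0.0625 and 0.0625 m and z of vial1_mid in the frame of tote_mid between -0.03 and 0.034 m and x of vial2_mid in the frame of tote_mid between -0.085 and 0.085 m and y of vial2_mid in the frame of tote_mid between -0.0625 and 0.0625 m and z of vial2_mid in the frame of tote_mid between -0.03 and 0.034 m and x of vial3_mid in the frame of tote_mid between -0.085 and 0.085 m and y of vial3_mid in the frame of tote_mid between -0.0625 and 0.0625 m and z of vial3_mid in the frame of tote_mid between -0.03 and 0.034 m and x of vial4_mid in the frame of tote_mid between -0.085 and 0.085 m and y of vial4_mid in the frame of tote_mid between -0.0625 and 0.0625 m and z of vial4_mid in the frame of tote_mid between -0.03 and 0.034 m and x of vial5_mid in the frame of tote_mid between -0.085 and 0.085 m and y of vial5_mid in the frame of tote_mid between -0.0625 and 0.0625 m and z of vial5_mid in the frame of tote_mid between -0.03 and 0.034 m and value of joint lid between 1.6 and 1.89 rad and angle between tote_mid's own z axis and vertical below 0.2 rad), for 0.2 s.
2. the tote is tipped onto its side over the edge stop, at the stop, and all vials lie in the tray, the lid still at about 100 degrees (x of vial0_mid in the frame of tray_mid between -0.104 and 0.104 m and y of vial0_mid in the frame of tray_mid between -0.09 and 0.09 m and z of vial0_mid in the frame of tray_mid between 0 and 0.066 m and x of vial1_mid in the frame of tray_mid between -0.104 and 0.104 m and y of vial1_mid in the frame of tray_mid between -0.09 and 0.09 m and z of vial1_mid in the frame of tray_mid between 0 and 0.066 m and x of vial2_mid in the frame of tray_mid between -0.104 and 0.104 m and y of vial2_mid in the frame of tray_mid between -0.09 and 0.09 m and z of vial2_mid in the frame of tray_mid between 0 and 0.066 m and x of vial3_mid in the frame of tray_mid between -0.104 and 0.104 m and y of vial3_mid in the frame of tray_mid between -0.09 and 0.09 m and z of vial3_mid in the frame of tray_mid between 0 and 0.066 m and x of vial4_mid in the frame of tray_mid between -0.104 and 0.104 m and y of vial4_mid in the frame of tray_mid between -0.09 and 0.09 m and z of vial4_mid in the frame of tray_mid between 0 and 0.066 m and x of vial5_mid in the frame of tray_mid between -0.104 and 0.104 m and y of vial5_mid in the frame of tray_mid between -0.09 and 0.09 m and z of vial5_mid in the frame of tray_mid between 0 and 0.066 m and value of joint lid between 1.6 and 1.89 rad and angle between tote_mid's own z axis and vertical above 1.4 rad and distance between tote_foot and stop below 0.05 m), for 0.2 s.
At the end, for the whole second after the job is handed in: all vials lie in the waste tray below its rim, the tote stands upright on its stand, empty (its middle within 60 mm of the stand's middle along the stop), the lid is shut (under 0.08 rad), the beaker and jar stand upright (x of vial0_mid in the frame of tray_mid between -0.104 and 0.104 m and y of vial0_mid in the frame of tray_mid between -0.09 and 0.09 m and z of vial0_mid in the frame of tray_mid between 0 and 0.066 m and x of vial1_mid in the frame of tray_mid between -0.104 and 0.104 m and y of vial1_mid in the frame of tray_mid between -0.09 and 0.09 m and z of vial1_mid in the frame of tray_mid between 0 and 0.066 m and x of vial2_mid in the frame of tray_mid between -0.104 and 0.104 m and y of vial2_mid in the frame of tray_mid between -0.09 and 0.09 m and z of vial2_mid in the frame of tray_mid between 0 and 0.066 m and x of vial3_mid in the frame of tray_mid between -0.104 and 0.104 m and y of vial3_mid in the frame of tray_mid between -0.09 and 0.09 m and z of vial3_mid in the frame of tray_mid between 0 and 0.066 m and x of vial4_mid in the frame of tray_mid between -0.104 and 0.104 m and y of vial4_mid in the frame of tray_mid between -0.09 and 0.09 m and z of vial4_mid in the frame of tray_mid between 0 and 0.066 m and x of vial5_mid in the frame of tray_mid between -0.104 and 0.104 m and y of vial5_mid in the frame of tray_mid between -0.09 and 0.09 m and z of vial5_mid in the frame of tray_mid between 0 and 0.066 m and value of joint lid below 0.08 rad and angle between tote_mid's own z axis and vertical below 0.1 rad and x of tote_mid in the frame of stand_mid between -0.06 and 0.06 m and y of tote_mid in the frame of stand_mid between -0.06 and 0.09 m and z of tote_mid in the frame of stand_mid between 0.02 and 0.045 m and angle between each of beaker_mid, jar_mid's own z axis and vertical below 0.3 rad); the robot touches nothing.
It fails at once if the beaker or jar is knocked over or shifted by more than 50 mm (distance of any of beaker_mid, jar_mid from where it was at the start of the episode above 0.05 m or angle between any of beaker_mid, jar_mid's own z axis and vertical above 0.6 rad).
It fails at once if the tote is lifted clear of the stop (the foot of its wall more than 50 mm above the stop's edge) (z of tote_foot in the frame of stop above 0.05 m).
Of vial0, vial1, vial2, vial3, vial4, vial5 only 4 to 6 are there at a start; the rules pass over those that are not, and their reading is None.
At some moment in a run one of vial0, vial1, vial2, vial3, vial4, vial5 may be knocked a few centimetres aside while the robot is not near it.
Once in a run the grip may slacken for a moment while it holds something.
It also fails if it takes over 208 s, if anything falls off the work surface, if the arm or the gripper's body presses on something with over 40 N, if the wrist force passes 120 N, or if a joint passes its speed limit or range.

## Robot

A 6-joint arm with a two-finger parallel gripper is mounted at the origin on the work surface. World frame = base frame: x ahead of the robot, y to its left, z up, the work surface at z = 0. Lengths are in mm, angles in rad, forces in N, time in s.
With the tool pointing down it reaches from about 350 to 975 mm from the base axis. Payload 7.1 kg.
Tool frame: the origin (TCP) lies at the very end of the fingers, on their centre line; the grasp point (between the pads) lies 19 mm behind it (ctrl.pinch_z is the z of the grasp point in the tool frame, in mm); z points along the fingers, y is the direction in which the jaws open and shut (so a half turn about z gives the same grasp; the last joint's range is limited). The gripper opens to 88 mm and grips with 3 to 60 N. Pads are 20 mm wide; open, the fingers measure 115 mm over their backs; the gripper's body (75 mm by 178 mm) begins 61 mm behind the grasp point.
Start: joints at [1.252, 0.423, 1.63, -0, 1.089, -0.019], TCP at [184.549, 597.115, 222.675] pointing down, gripper open.
Joint ranges: [-3, 3], [-0.9, 2.11], [0.09, 2.58], [-1.31, 4.45], [0.11, 2.69], [-2.54, 2.54]. Speed limits (rad/s): [2.39, 2.39, 3.01, 3.14, 3.14, 3.14].

## Interface

Orientations are given as a rotation vector (axis times angle).
In Python, from workcell import get_obs, optics, ctrl gives the robot as it stands.
- The arm moves only by the shell command python3 -m jog 'ROWS'. ROWS is a JSON object of lists of equal length, an entry for each row: "delta_rot": the turn, a rotation vector about the tool's x, y, z in rad, a list of three; "translation": the shift along the tool's x, y, z in mm, a list of three; "hand": the opening, from -1 (shut) to 1 (fully open). In form: {"delta_rot": [[rx, ry, rz], ...], "translation": [[x, y, z], ...], "hand": [hand, ...]}. A call has 1 to 5 rows; each row is the pose to reach, as a shift and turn from the pose commanded when the call began, along the tool's axes at that moment; what a row does not reach only later rows make up. A row lasts 1/10 s, in which the tool goes at most 50 mm and 8.59 degrees, less where a joint would pass 70% of its speed; a pose out of reach is approached as far as the arm can. A call with a gripper value outside its range is refused whole. The fingers move at their own pace and stop on an object; the grip force is fixed at half the most. Time passes only in rows, so rows that repeat a pose let the fingers close. It gives the time, the measured TCP pose, the force and the opening at its end, in the units of the state.
- get_obs(): the state, without advancing time (a new reading comes with each control period).
- optics.get_image(name): name is "scene" or "top"; returns the picture (480x640x3 uint8, red, green, blue); there is no depth.
- optics.calibration(name): a dict with "intrinsics" (3x3 intrinsics, pixels), "cam_to_world" (4x4, takes a point from camera to world coordinates). Camera axes: x right, y up, looking along -z (the intrinsics and any distortion apply to the point x, -y, -z); pixel columns grow to the right and rows downward; lengths in mm; the calibration is good to about 2 mm. A picture is of the moment at which its call begins. calibration takes no time and is no camera call.
- ctrl.close_job(): hands the job in, once; it reports no verdict.
The state is a dict: "t": time; "qpos": joint angles; "qvel": joint speeds; "joint_torque": joint torques, N m; "ee_pos": TCP position; "orientation": TCP orientation; "ft_force": force on the tool from outside, world axes, zero at the start; "moment": the same for the moment, N m; "width": finger opening in mm.
Only numpy, scipy, OpenCV 4.12 (cv2) and the standard library are available. Lean on these libraries where they do the work, as an engineer would, in place of code of your own. Each camera call takes 0.05 s, during which the arm holds its last target. There are 200 camera calls.

## Working session

There is one attempt and no reset: what is moved stays moved. The work goes in short steps, Python scripts to look and compute and a shell command to move; the robot and the scene stay as the last step left them, time stands still between calls to the robot, and variables do not carry over. Pictures are saved under pics/ and viewed, about 12 in all and at most 16, crops included, and the job is handed in when it is done.

```bash
mkdir -p pics; ls; python3 - <<'E'
from workcell import get_obs, optics, ctrl
import cv2, numpy as np
print(get_obs(), ctrl.pinch_z)
np.set_printoptions(precision=4,suppress=True)
for n in("scene","top"):
    c=optics.calibration(n); print(n,c)
    cv2.imwrite(f"pics/{n}0.png",optics.get_image(n)[:,:,::-1])
E
```

```text
pics
{'t': 0.0, 'qpos': array([ 1.25200531e+00,  4.23814706e-01,  1.63066460e+00, -5.53167277e-05,
        1.08860413e+00, -1.90120527e-02]), 'qvel': array([ 5.47385933e-04, -1.36721553e-04,  7.57681182e-04, -5.94496108e-05,
       -8.51129457e-04, -6.28811213e-04]), 'joint_torque': array([ 1.16227246e-03, -5.44638097e+01, -2.73658293e+01,  6.44092332e-02,
        2.29505904e-02, -1.39464432e-04]), 'ee_pos': array([184.39490978, 596.61082357, 221.92799712]), 'orientation': array([-4.69060201e-01, -3.10617296e+00,  2.32116935e-03]), 'ft_force': array([0.59610846, 0.10145588, 0.21295711]), 'moment': array([-0.06719994,  0.0039125 , -0.07308069]), 'width': 88.06433861122417} -18.700000000000003
scene {'intrinsics': array([[482.2291,   0.    , 321.2953],
       [  0.    , 482.2291, 233.1258],
       [  0.    ,   0.    ,   1.    ]]), 'cam_to_world': array([[  -0.1465,   -0.5948,    0.7904, 1270.5858],
       [   0.9891,   -0.0791,    0.1238,  152.6762],
       [  -0.0111,    0.8   ,    0.5999,  670.7759],
       [   0.    ,    0.    ,    0.    ,    1.    ]])}
top {'intrinsics': array([[496.1169,   0.    , 310.1523],
       [  0.    , 496.1169, 237.2255],
       [  0.    ,   0.    ,   1.    ]]), 'cam_to_world': array([[  0.0146,   0.9862,  -0.1651, 356.4959],
       [ -0.9999,   0.0141,  -0.0041,  43.8981],
       [ -0.0018,   0.1651,   0.9863, 994.5688],
       [  0.    ,   0.    ,   0.    ,   1.    ]])}
```

View pics/scene0.png

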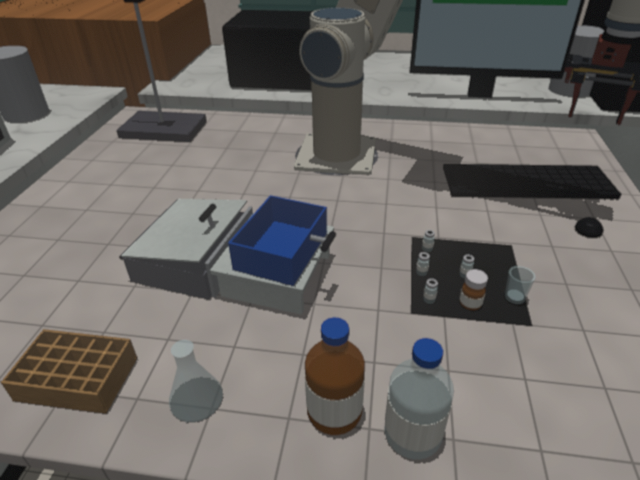

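View pics/top0.png

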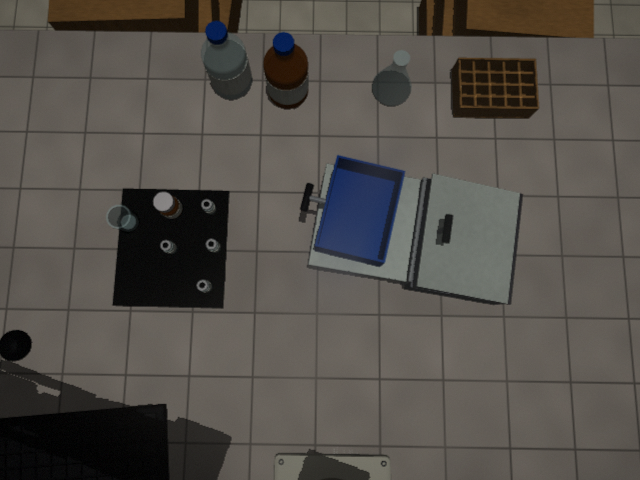

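The pictures show four vials on the mat: top view at (208,206), (212,245), (168,246), (204,286). The beaker is at about (120,216) and the jar at (167,204). The station is at the right, with the tote's handle at (307,200) and the lid handle at (446,229). I'll enlarge both areas.

```bash
cat > h.py <<'E'
import numpy as np, cv2
from workcell import get_obs, optics, ctrl
from scipy.spatial.transform import Rotation as R
np.set_printoptions(precision=2,suppress=True)
def ray(n,u,v):
    c=optics.calibration(n);K=c["intrinsics"];T=np.array(c["cam_to_world"])
    d=np.linalg.inv(K)@[u,v,1]; d=T[:3,:3]@[d[0],-d[1],-d[2]]
    return T[:3,3],d
def at(n,u,v,z):
    o,d=ray(n,u,v); return o+d*(z-o[2])/d[2]
def px(n,p):
    c=optics.calibration(n);K=c["intrinsics"];T=np.array(c["cam_to_world"])
    q=T[:3,:3].T@(np.array(p)-T[:3,3]); q=K@[q[0],-q[1],-q[2]]; return q[:2]/q[2]
def snap(n,f,box=None,s=1):
    im=optics.get_image(n)[:,:,::-1]
    if box: im=im[box[1]:box[3],box[0]:box[2]]
    cv2.imwrite(f"pics/{f}.png",cv2.resize(im,None,fx=s,fy=s,interpolation=cv2.INTER_CUBIC))
E
python3 - <<'E'
import cv2
im=cv2.imread("pics/top0.png")
cv2.imwrite("pics/a.png",cv2.resize(im[150:310,295:530],None,fx=3.4,fy=3.4,interpolation=cv2.INTER_CUBIC))
cv2.imwrite("pics/b.png",cv2.resize(im[180:315,100:240],None,fx=4,fy=4,interpolation=cv2.INTER_CUBIC))
E
```

```text
(no output)
```

View pics/a.png

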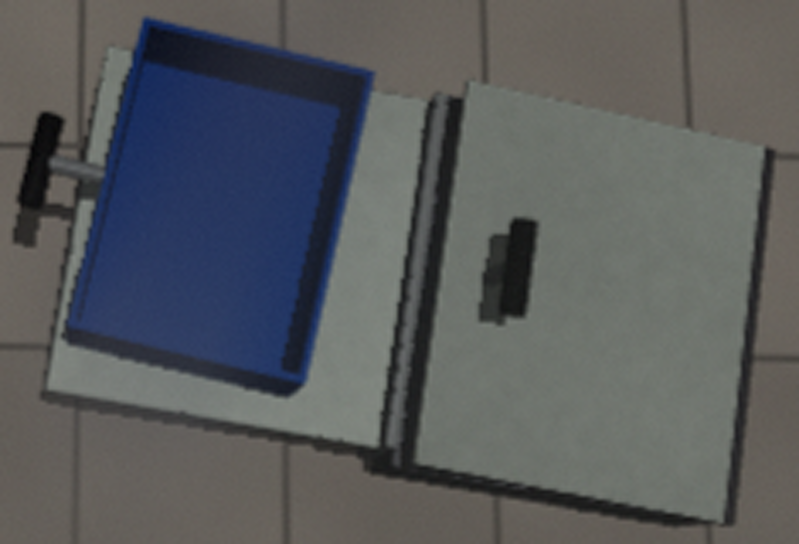

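View pics/b.png

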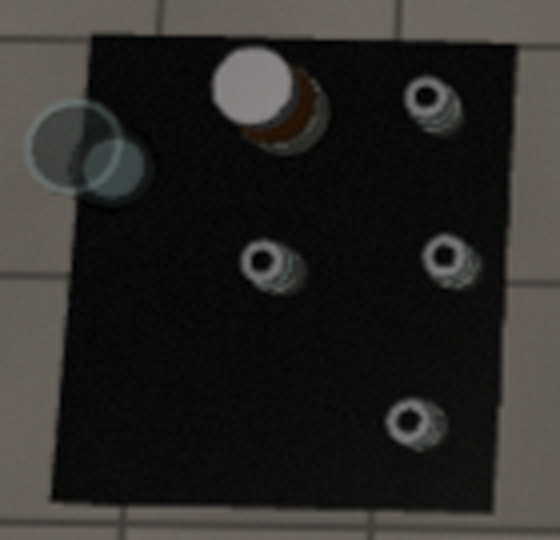

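```bash
python3 - <<'E'
from h import *
A=lambda u,v,z: at("top",295+u/3.4,150+v/3.4,z)
B=lambda u,v,z: at("top",100+u/4,180+v/4,z)
for nm,p in [("vial",(427,97,49)),("vial",(445,256,49)),("vial",(262,262,49)),("vial",(408,423,49)),("jar",(252,86,73)),("beaker",(74,147,63))]: print(nm,B(*p))
tc=[A(*p,140) for p in[(147,19),(373,72),(303,380),(68,328)]]
print("tote",np.mean(tc,0),np.array(tc), "dir x",np.degrees(np.arctan2(*(tc[0]-tc[3]+tc[1]-tc[2])[1::-1])))
print("size",np.linalg.norm(tc[0]-tc[3]),np.linalg.norm(tc[0]-tc[1]))
th=[A(*p,125) for p in[(50,115),(33,208)]];print("toteh",np.mean(th,0),th)
lc=[A(*p,71) for p in[(466,83),(768,149),(727,523),(414,466)]]
print("lid",np.mean(lc,0),np.array(lc),"dirx",np.degrees(np.arctan2(*(lc[0]-lc[3]+lc[1]-lc[2])[1::-1])),"diry",np.degrees(np.arctan2(*(lc[0]-lc[1]+lc[3]-lc[2])[1::-1])))
lh=[A(*p,106) for p in[(524,219),(515,317)]];print("lidh",np.mean(lh,0),lh)
sf=[A(*p,90) for p in[(431,95),(383,448)]];print("stop",np.mean(sf,0),sf,np.degrees(np.arctan2(*(sf[0]-sf[1])[1::-1])))
st=[A(*p,75) for p in[(110,46),(45,392)]];print("stand",st,np.degrees(np.arctan2(*(st[0]-st[1])[1::-1])))
for nm,uv in [("vial",(429,235)),("vial",(423,255)),("vial",(468,258)),("vial",(431,283))]: print(nm,at("scene",*uv,49))
print("scene lidh",at("scene",208,213,106),"toteh",at("scene",328,242,125))
E
```

```text
vial [577.22 250.94  49.  ]
vial [498.78 238.41  49.  ]
vial [494.6 326.5  49. ]
vial [418.25 252.19  49.  ]
jar [575.82 329.42  73.  ]
beaker [546.99 416.02  63.  ]
tote [552.99 -40.7  140.  ] [[ 648.87   -0.78  140.  ]
 [ 621.5  -119.6   140.  ]
 [ 458.27  -81.22  140.  ]
 [ 483.32   38.8   140.  ]] dir x -13.34149303194624
size 170.21075854888178 121.93357635512152
toteh [574.62  53.89 125.  ] [array([600.  ,  49.78, 125.  ]), array([549.24,  58.  , 125.  ])]
lid [ 512.52 -252.91   71.  ] [[ 637.17 -185.4    71.  ]
 [ 601.04 -354.32   71.  ]
 [ 391.74 -320.5    71.  ]
 [ 420.14 -151.4    71.  ]] dirx -9.037658249420764 diry 79.19330484343548
lidh [ 524.42 -202.68  106.  ] [array([ 551.14, -205.92,  106.  ]), array([ 497.7 , -199.44,  106.  ])]
stop [ 526.22 -146.05   90.  ] [array([ 624.22, -161.1 ,   90.  ]), array([ 428.21, -130.99,   90.  ])] -8.731559394201922
stand [array([654.86,  16.7 ,  75.  ]), array([457.37,  50.55,  75.  ])] -9.725192752837904
vial [427.73 252.67  49.  ]
vial [497.14 238.71  49.  ]
vial [494.73 327.42  49.  ]
vial [578.91 251.91  49.  ]
scene lidh [ 488.62 -207.4   106.  ] toteh [576.84  56.24 125.  ]
```

```bash
python3 - <<'E'
import cv2
im=cv2.imread("pics/scene0.png")
cv2.imwrite("pics/c.png",cv2.resize(im[190:315,115:345],None,fx=3.4,fy=3.4,interpolation=cv2.INTER_CUBIC))
E
```

```text
(no output)
```

View pics/c.png

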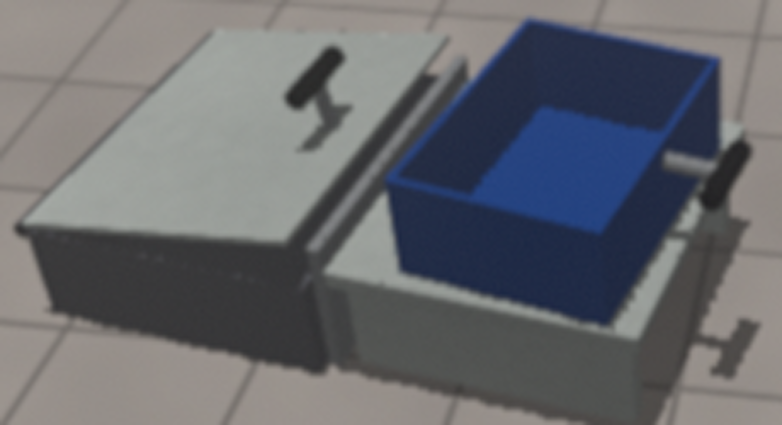

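The crop shows the lid already slightly ajar, with a wedge at its free edge. Its handle bar is at crop (316,78), so I'll triangulate.

```bash
cat >> h.py <<'E'
def tri(a,b):
    o1,d1=ray("top",*a);o2,d2=ray("scene",*b)
    s,*_=np.linalg.lstsq(np.c_[d1,-d2],o2-o1,rcond=None)
    p,q=o1+s[0]*d1,o2+s[1]*d2; return (p+q)/2,np.linalg.norm(p-q)
E
python3 - <<'E'
from h import *
A=lambda u,v:(295+u/3.4,150+v/3.4)
C=lambda u,v:(115+u/3.4,190+v/3.4)
for n,a,c in [("lidh",(522,268),(316,78)),("lid near hi-x",(727,523),(214,32)),("c free,lowx",(414,466),(448,40)),("c free,hix",(466,83),(292,243)),("hinge hix",(768,149),(22,228)),("tote TL",(147,19),(602,233)),("tote BR",(303,380),(530,20)),("toteh",(42,162),(726,175)),("stop hix",(437,95),(315,248)),("stop lowx",(389,450),(462,60))]: print(n,*tri(A(*a),C(*c)))
E
```

```text
lidh [ 519.44 -195.5   128.71] 4.272130915361782
lid near hi-x [ 391.59 -320.49   68.18] 2.1443417755599956
c free,lowx [ 418.44 -145.9    93.69] 1.4156630368788379
c free,hix [ 628.85 -176.75   95.96] 4.864297434873837
hinge hix [ 602.02 -355.11   64.78] 3.5991857891955807
tote TL [648.76   1.43 139.07] 4.579117359403328
tote BR [458.05 -79.81 139.42] 3.003746271953812
toteh [574.24  55.24 124.17] 3.2154381265626584
stop hix [ 624.3  -164.15   89.52] 0.7730028845517899
stop lowx [ 427.48 -134.73   85.12] 0.8298790494275385
```

Estimates agree: station turned by −8.6°, stop (526,−149), lid about 0.15 rad ajar, and its bar at (519,−196,128.5). I'll keep one tool orientation throughout: tool x along station +y, tool y along station +x, tool z down. First I go over vial V3 and add a helper that prints the deltas.

```bash
cat >> h.py <<'E'
PHI=np.radians(-8.6); EX=np.array([np.cos(PHI),np.sin(PHI),0]); EY=np.array([-EX[1],EX[0],0])
STOP=np.array([525.9,-149.4,90])
RT=np.c_[EY,EX,[0,0,-1]]
def to(p,lab=""):
    "tool-frame shift and turn from the measured pose to TCP p with the standing orientation"
    o=get_obs(); Rc=R.from_rotvec(o["orientation"]).as_matrix()
    print(lab,"trans",Rc.T@(np.array(p)-o["ee_pos"]),"rot",R.from_matrix(Rc.T@RT).as_rotvec())
def st(y,z,x=0): return STOP+EX*x+EY*y+[0,0,z]
def vials(box=(105,185,235,312)):
    im=optics.get_image("top"); g=im[box[1]:box[3],box[0]:box[2]].max(2)
    n,l,s,c=cv2.connectedComponentsWithStats((g>110).astype(np.uint8))
    for k in range(1,n):
        if s[k,4]>12 and s[k,4]<200: u=c[k]+box[:2]; print("blob",u,s[k,4],at("top",*u,49)[:2])
E
python3 - <<'E'
from h import *
to([494.7,327,110],"V3"); vials()
E
```

```text
V3 trans [-376.1  -165.84  112.2 ] rot [-0.    0.    1.42]
```

```bash
python3 -m jog '{"delta_rot":[[0,0,0.14],[0,0,0.28],[0,0,0.42],[0,0,0.56],[0,0,0.71]],"translation":[[-38,-17,5],[-76,-34,10],[-114,-51,15],[-152,-68,20],[-190,-85,25]],"hand":[0,0,0,0,0]}'
python3 - <<'E'
from h import *
o=get_obs(); print(o["ee_pos"],o["t"],o["width"]); to([494.7,327,80],"V3")
im=optics.get_image("top"); g=im[185:312,105:235].max(2)
for u,v in[(207,204),(211,244),(165.5,245.5),(202,286)]:
  p=im[int(v)-5:int(v)+6,int(u)-5:int(u)+6].max(2);print(p.max(),np.sort(p.ravel())[-30])
E
```

```text
t: 0.65
ee_pos: [341.9, 458.5, 197.3]
orientation: [-1.527, -2.745, 0.0]
ft_force: [0.4, 1.0, 0.6]
width: 51.7
[341.86 458.49 197.32] 0.65 51.70902074803942
V3 trans [-192.3    60.58  117.33] rot [-0.    0.    0.71]
124 103
124 107
120 105
127 107
```

```bash
sed -i 's/g>110/g>80/' h.py; python3 -m jog '{"delta_rot":[[0,0,0.14],[0,0,0.28],[0,0,0.42],[0,0,0.57],[0,0,0.71]],"translation":[[-39,12,18],[-78,24,36],[-117,36,54],[-155,48,72],[-192,60,90]],"hand":[0,0,0,0,0]}'
python3 - <<'E'
from h import *
to([494.7,327,14],"V3"); vials()
E
```

```text
t: 1.2
ee_pos: [494.8, 328.0, 106.9]
orientation: [-2.386, -2.043, 0.0]
ft_force: [0.2, -0.3, 0.2]
width: 43.7
V3 trans [-1.03  0.03 92.86] rot [-0.  0. -0.]
blob [167.41 194.88] 17 [594.96 329.05]
blob [206.5  204.28] 54 [577.16 251.43]
blob [108.67 237.11] 72 [509.42 437.49]
blob [211.92 244.66] 77 [497.51 237.05]
blob [156.33 308.57] 42 [374.04 336.26]
```

```bash
python3 -m jog '{"delta_rot":[[0,0,0],[0,0,0],[0,0,0],[0,0,0],[0,0,0]],"translation":[[0,0,45],[-1,0,80],[-1,0,93],[-1,0,93],[-1,0,93]],"hand":[0,0,0,0,-1]}'
python3 -m jog '{"delta_rot":[[0,0,0],[0,0,0],[0,0,0],[0,0,0],[0,0,0]],"translation":[[0,0,0],[0,0,0],[0,0,0],[0,0,-20],[0,0,-70]],"hand":[-1,-1,-1,-1,-1]}'
python3 - <<'E'
from h import *
c=np.array([553,-40.7,0]); a=np.radians(-13.3); tx=np.array([np.cos(a),np.sin(a),0]); ty=np.array([-tx[1],tx[0],0])
for i,(u,v) in enumerate([(32,25),(-32,25),(32,-25),(-32,-25)]):
  p=c+u*tx+v*ty; print(i,p[:2]); to([p[0],p[1],180])
E
```

```text
t: 1.75
ee_pos: [494.2, 328.9, 15.6]
orientation: [2.38, 2.051, 0.002]
ft_force: [-0.5, 0.7, 1.2]
width: 39.1
t: 2.25
ee_pos: [491.2, 326.6, 82.4]
orientation: [-2.38, -2.049, 0.012]
ft_force: [0.5, 0.8, 0.3]
width: 22.5
0 [589.89 -23.73]
 trans [-332.27  149.01  -96.83] rot [-0.01  0.    0.  ]
1 [527.61  -9.01]
 trans [-326.95   85.23  -96.5 ] rot [-0.01  0.    0.  ]
2 [578.39 -72.39]
 trans [-382.09  144.86  -96.56] rot [-0.01  0.    0.  ]
3 [516.11 -57.67]
 trans [-376.77   81.08  -96.23] rot [-0.01  0.    0.  ]
```

```bash
python3 -m jog '{"delta_rot":[[0,0,0],[0,0,0],[0,0,0],[0,0,0],[0,0,0]],"translation":[[-10,4,-40],[-48,18,-70],[-90,34,-97],[-136,52,-97],[-182,70,-97]],"hand":[-1,-1,-1,-1,-1]}'
python3 -m jog '{"delta_rot":[[0,0,0],[0,0,0],[0,0,0],[0,0,0],[0,0,0]],"translation":[[-46,17,0],[-92,34,0],[-138,51,0],[-182,68,0],[-200,75,0]],"hand":[-1,-1,-1,-1,-1]}'
python3 - <<'E'
from h import *
to([578.4,-72.4,92]); vials()
E
```

```text
t: 2.75
ee_pos: [536.6, 137.7, 183.8]
orientation: [2.378, 2.05, 0.005]
ft_force: [-0.2, -0.2, -0.7]
width: 22.3
t: 3.25
ee_pos: [580.8, -73.7, 182.4]
orientation: [2.382, 2.045, 0.001]
ft_force: [1.0, -0.1, 0.1]
width: 22.4
 trans [ 0.97 -2.76 90.41] rot [ 0.  0. -0.]
blob [207.34 204.84] 74 [576.06 249.73]
blob [128.22 221.11] 90 [541.47 402.02]
blob [212.01 244.81] 84 [497.23 236.86]
blob [202.89 285.54] 79 [418.66 250.53]
```

```bash
python3 -m jog '{"delta_rot":[[0,0,0],[0,0,0],[0,0,0],[0,0,0],[0,0,0]],"translation":[[1,-2,45],[1,-2,80],[1,-2,90],[1,-2,90],[1,-2,90]],"hand":[-1,-1,-1,-1,0]}'
python3 -m jog '{"delta_rot":[[0,0,0],[0,0,0],[0,0,0],[0,0,0],[0,0,0]],"translation":[[0,0,0],[0,0,0],[0,0,-30],[0,0,-75],[25,-4,-95]],"hand":[0,0,0,0,0]}'
python3 -m jog '{"delta_rot":[[0,0,0],[0,0,0],[0,0,0],[0,0,0],[0,0,0]],"translation":[[49,-8,0],[98,-15,0],[147,-22,0],[196,-30,0],[240,-37,25]],"hand":[0,0,0,0,0]}'
python3 - <<'E'
from h import *
to([577.5,251,14])
E
```

```text
t: 3.8
ee_pos: [578.6, -68.2, 92.3]
orientation: [2.38, 2.05, 0.001]
ft_force: [-0.1, -0.3, -0.5]
width: 27.4
t: 4.3
ee_pos: [580.1, -44.9, 190.6]
orientation: [2.38, 2.044, 0.005]
ft_force: [0.9, 0.4, -0.4]
width: 43.9
t: 4.8
ee_pos: [579.3, 201.8, 165.6]
orientation: [2.378, 2.049, 0.011]
ft_force: [1.3, -0.3, 0.0]
width: 44.1
 trans [ 47.86 -10.09 151.72] rot [ 0.01 -0.    0.  ]
```

```bash
python3 -m jog '{"delta_rot":[[0,0,0],[0,0,0],[0,0,0],[0,0,0],[0,0,0]],"translation":[[44,-9,20],[48,-9,60],[48,-9,105],[48,-9,140],[48,-9,152]],"hand":[0,0,0,0,0]}'
python3 - <<'E'
from h import *
to([577.5,251,14])
E
python3 -m jog '{"delta_rot":[[0,0,0],[0,0,0],[0,0,0],[0,0,0],[0,0,0]],"translation":[[0,0,0],[0,0,0],[0,0,0],[0,0,0],[0,0,-20]],"hand":[0,-1,-1,-1,-1]}'
python3 -m jog '{"delta_rot":[[0,0,0],[0,0,0],[0,0,0],[0,0,0],[0,0,0]],"translation":[[0,0,-40],[0,0,-80],[-10,1,-120],[-40,5,-150],[-80,12,-155]],"hand":[-1,-1,-1,-1,-1]}'
python3 - <<'E'
from h import *
to([516,-57.7,180],"slot3");to([589.9,-23.7,180],"slot0"); vials()
E
```

```text
t: 5.3
ee_pos: [573.0, 246.7, 6.9]
orientation: [-2.379, -2.049, 0.008]
ft_force: [-0.3, 0.3, 0.3]
width: 44.0
 trans [ 4.85  3.79 -7.11] rot [-0.  0.  0.]
t: 5.8
ee_pos: [574.4, 246.8, 29.7]
orientation: [-2.38, -2.049, 0.003]
ft_force: [-0.5, -0.4, 0.5]
width: 22.4
t: 6.3
ee_pos: [577.9, 167.5, 190.9]
orientation: [2.375, 2.05, 0.013]
ft_force: [1.1, -0.4, -1.0]
width: 22.7
slot3 trans [-231.88  -28.45    9.73] rot [ 0.01 -0.    0.  ]
slot0 trans [-187.45   39.68   10.49] rot [ 0.01 -0.    0.  ]
blob [149.22 187.15] 27 [610.09 365.81]
blob [107.48 256.6 ] 95 [471.46 436.66]
blob [230.   286.38] 13 [417.81 198.88]
```

```bash
python3 -m jog '{"delta_rot":[[0,0,0],[0,0,0],[0,0,0],[0,0,0],[0,0,0]],"translation":[[-46,-6,5],[-92,-12,8],[-138,-17,8],[-184,-23,8],[-231,-29,8]],"hand":[-1,-1,-1,-1,-1]}'
python3 -m jog '{"delta_rot":[[0,0,0],[0,0,0],[0,0,0],[0,0,0],[0,0,0]],"translation":[[0,0,0],[0,0,45],[0,0,80],[0,0,92],[0,0,92]],"hand":[-1,-1,-1,-1,-1]}'
python3 - <<'E'
from h import *
to([516,-57.7,90],"slot3"); vials()
E
python3 -m jog '{"delta_rot":[[0,0,0],[0,0,0],[0,0,0],[0,0,0],[0,0,0]],"translation":[[0,0,0],[0,0,0],[0,0,0],[0,0,-45],[0,0,-95]],"hand":[0,0,0,0,0]}'
python3 - <<'E'
from h import *
to([498,238,17],"V2");to([418.5,251,17],"V4")
E
```

```text
t: 6.85
ee_pos: [511.9, -59.2, 178.1]
orientation: [2.38, 2.049, 0.002]
ft_force: [-0.6, 0.1, 0.3]
width: 22.2
t: 7.35
ee_pos: [511.8, -57.0, 84.5]
orientation: [-2.379, -2.049, 0.002]
ft_force: [-0.0, 0.3, -0.1]
width: 23.1
slot3 trans [-0.04  4.21 -5.52] rot [-0. -0.  0.]
blob [128.65 221.48] 113 [540.76 401.12]
blob [212.06 244.86] 87 [497.13 236.77]
blob [203.06 285.49] 83 [418.76 250.2 ]
t: 7.9
ee_pos: [511.0, -57.4, 180.0]
orientation: [-2.378, -2.048, 0.005]
ft_force: [0.2, -0.0, -0.5]
width: 43.8
V2 trans [290.22 -55.96 163.24] rot [-0.  0.  0.]
V4 trans [ 291.27 -136.5   163.6 ] rot [-0.  0.  0.]
```

V2 and V4 have not moved. On to V2 next.

```bash
python3 -m jog '{"delta_rot":[[0,0,0],[0,0,0],[0,0,0],[0,0,0],[0,0,0]],"translation":[[48,-9,0],[96,-18,0],[144,-27,0],[192,-36,0],[240,-46,20]],"hand":[0,0,0,0,0]}'
python3 -m jog '{"delta_rot":[[0,0,0],[0,0,0],[0,0,0],[0,0,0],[0,0,0]],"translation":[[40,-8,20],[50,-10,65],[50,-10,110],[50,-10,142],[50,-10,142]],"hand":[0,0,0,0,0]}'
python3 - <<'E'
from h import *
to([498,238,17],"V2")
E
python3 -m jog '{"delta_rot":[[0,0,0],[0,0,0],[0,0,0],[0,0,0],[0,0,0]],"translation":[[0,0,0],[0,0,0],[0,0,0],[0,0,0],[0,0,-20]],"hand":[0,-1,-1,-1,-1]}'
python3 -m jog '{"delta_rot":[[0,0,0],[0,0,0],[0,0,0],[0,0,0],[0,0,0]],"translation":[[0,0,-40],[0,0,-80],[-10,1,-120],[-40,5,-142],[-80,12,-142]],"hand":[-1,-1,-1,-1,-1]}'
python3 - <<'E'
from h import *
to([589.9,-23.7,180],"slot0")
E
```

```text
t: 8.4
ee_pos: [504.4, 186.5, 163.8]
orientation: [2.379, 2.048, 0.009]
ft_force: [0.5, -0.4, -1.0]
width: 43.9
t: 8.9
ee_pos: [497.2, 233.7, 15.8]
orientation: [-2.379, -2.049, 0.011]
ft_force: [-0.6, -1.2, 0.2]
width: 43.7
V2 trans [ 4.34  0.13 -1.21] rot [-0.01  0.    0.  ]
t: 9.4
ee_pos: [499.2, 234.1, 38.8]
orientation: [-2.38, -2.049, 0.004]
ft_force: [-0.3, -0.6, -0.8]
width: 22.3
t: 9.9
ee_pos: [502.6, 154.6, 185.9]
orientation: [2.376, 2.05, 0.013]
ft_force: [0.6, -0.4, -0.4]
width: 22.3
slot0 trans [-163.66  112.34    6.21] rot [ 0.01 -0.    0.  ]
```

```bash
python3 -m jog '{"delta_rot":[[0,0,0],[0,0,0],[0,0,0],[0,0,0],[0,0,0]],"translation":[[-41,28,5],[-82,56,5],[-123,84,5],[-163,112,5],[-163,112,5]],"hand":[-1,-1,-1,-1,-1]}'
python3 -m jog '{"delta_rot":[[0,0,0],[0,0,0],[0,0,0],[0,0,0],[0,0,0]],"translation":[[0,0,45],[0,0,80],[0,0,90],[0,0,90],[0,0,90]],"hand":[-1,-1,-1,-1,0]}'
python3 - <<'E'
from h import *
to([589.9,-23.7,90],"slot0"); vials()
E
python3 -m jog '{"delta_rot":[[0,0,0],[0,0,0],[0,0,0],[0,0,0],[0,0,0]],"translation":[[0,0,0],[0,0,0],[0,0,-45],[0,0,-90],[30,-22,-90]],"hand":[0,0,0,0,0]}'
python3 - <<'E'
from h import *
to([418.5,251,17],"V4")
E
```

```text
t: 10.4
ee_pos: [589.4, -28.9, 177.6]
orientation: [2.383, 2.042, 0.003]
ft_force: [-0.0, -0.1, -0.7]
width: 22.2
t: 10.9
ee_pos: [586.6, -23.5, 86.9]
orientation: [2.38, 2.05, 0.001]
ft_force: [-1.1, 0.9, 0.2]
width: 27.2
slot0 trans [ 0.24  3.28 -3.13] rot [ 0. -0.  0.]
blob [128.49 221.8 ] 94 [540.12 401.4 ]
blob [202.85 285.52] 79 [418.71 250.6 ]
t: 11.45
ee_pos: [575.1, 7.1, 182.5]
orientation: [2.377, 2.04, 0.014]
ft_force: [0.5, 1.0, -0.8]
width: 44.3
V4 trans [ 217.17 -193.81  163.33] rot [ 0.01 -0.   -0.  ]
```

```bash
python3 -m jog '{"delta_rot":[[0,0,0],[0,0,0],[0,0,0],[0,0,0],[0,0,0]],"translation":[[36,-32,0],[72,-64,0],[108,-96,0],[144,-128,20],[180,-160,40]],"hand":[0,0,0,0,0]}'
python3 -m jog '{"delta_rot":[[0,0,0],[0,0,0],[0,0,0],[0,0,0],[0,0,0]],"translation":[[38,-33,20],[38,-33,65],[38,-33,100],[38,-33,122],[38,-33,122]],"hand":[0,0,0,0,0]}'
python3 - <<'E'
from h import *
to([418.5,251,17],"V4")
E
python3 -m jog '{"delta_rot":[[0,0,0],[0,0,0],[0,0,0],[0,0,0],[0,0,0]],"translation":[[0,0,0],[0,0,0],[0,0,0],[0,0,0],[0,0,-20]],"hand":[0,-1,-1,-1,-1]}'
python3 -m jog '{"delta_rot":[[0,0,0],[0,0,0],[0,0,0],[0,0,0],[0,0,0]],"translation":[[0,0,-40],[0,0,-80],[-10,6,-120],[-40,25,-142],[-80,40,-145]],"hand":[-1,-1,-1,-1,-1]}'
python3 - <<'E'
from h import *
to([527.6,-9,180],"slot1")
E
```

```text
t: 11.95
ee_pos: [439.5, 208.9, 138.4]
orientation: [2.38, 2.049, 0.004]
ft_force: [0.6, 0.3, 0.0]
width: 43.6
t: 12.45
ee_pos: [411.1, 249.0, 13.6]
orientation: [-2.379, -2.05, 0.008]
ft_force: [-0.1, -0.4, 0.8]
width: 44.2
V4 trans [ 3.05  6.98 -3.4 ] rot [-0.  0.  0.]
t: 12.95
ee_pos: [412.2, 249.2, 35.4]
orientation: [-2.381, -2.049, 0.004]
ft_force: [0.3, -0.3, -0.6]
width: 22.5
t: 13.45
ee_pos: [443.7, 165.5, 185.0]
orientation: [2.376, 2.051, 0.012]
ft_force: [0.5, -0.7, -0.7]
width: 22.3
slot1 trans [-160.38  108.42    5.2 ] rot [ 0.01 -0.    0.  ]
```

```bash
python3 -m jog '{"delta_rot":[[0,0,0],[0,0,0],[0,0,0],[0,0,0],[0,0,0]],"translation":[[-40,27,5],[-80,54,5],[-120,81,5],[-160,108,5],[-160,108,5]],"hand":[-1,-1,-1,-1,-1]}'
python3 -m jog '{"delta_rot":[[0,0,0],[0,0,0],[0,0,0],[0,0,0],[0,0,0]],"translation":[[0,0,45],[0,0,80],[0,0,90],[0,0,90],[0,0,90]],"hand":[-1,-1,-1,-1,0]}'
python3 -m jog '{"delta_rot":[[0,0,0],[0,0,0],[0,0,0],[0,0,0],[0,0,0]],"translation":[[0,0,0],[0,0,0],[0,0,-45],[0,0,-90],[-40,0,-95]],"hand":[0,0,0,0,0]}'
python3 - <<'E'
from h import *
to([519,-196,170],"lidh")
E
```

```text
t: 13.95
ee_pos: [526.4, -14.1, 176.9]
orientation: [2.384, 2.042, 0.003]
ft_force: [0.0, 0.3, -0.8]
width: 22.2
t: 14.45
ee_pos: [523.7, -9.1, 86.5]
orientation: [-2.38, -2.05, -0.0]
ft_force: [-0.0, 0.9, -1.1]
width: 27.1
t: 14.95
ee_pos: [521.8, -47.1, 186.2]
orientation: [2.372, 2.051, 0.011]
ft_force: [1.1, 0.2, -0.8]
width: 43.7
lidh trans [-147.71   18.59   16.23] rot [ 0.01 -0.    0.01]
```

```bash
python3 -m jog '{"delta_rot":[[0,0,0],[0,0,0],[0,0,0],[0,0,0],[0,0,0]],"translation":[[-40,5,0],[-80,10,0],[-120,15,10],[-148,19,16],[-148,19,16]],"hand":[1,1,1,1,1]}'
python3 - <<'E'
from h import *
to([519,-196,110],"lidh")
a=cv2.resize(optics.get_image("scene")[150:320,110:350,::-1],None,fx=3.3,fy=3.3,interpolation=cv2.INTER_CUBIC)
cv2.imwrite("pics/d.png",a)
vials()
E
```

```text
t: 15.45
ee_pos: [514.3, -201.0, 164.6]
orientation: [2.384, 2.046, -0.001]
ft_force: [-0.8, -0.4, -0.7]
width: 80.5
lidh trans [ 5.66  3.86 54.58] rot [-0.  0. -0.]
blob [127.81 221.43] 149 [540.83 402.78]
```

View pics/d.png

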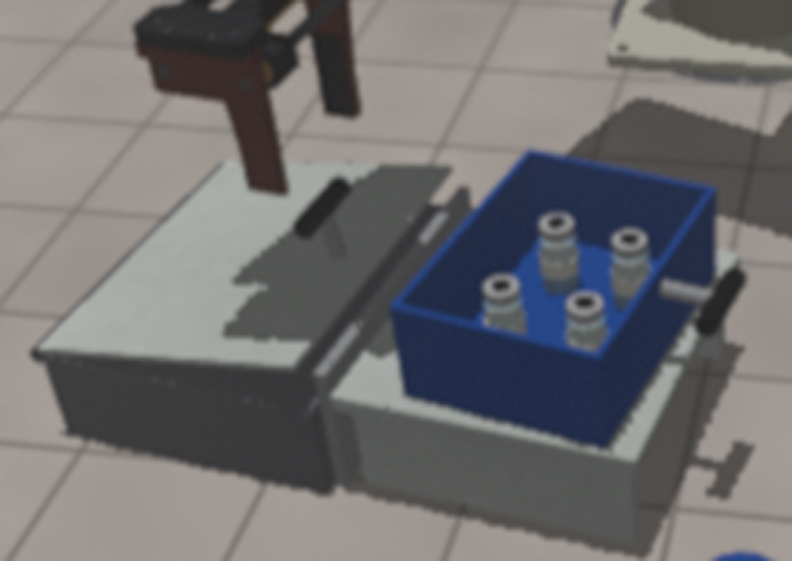

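Four vials stand upright in the tote (crop (557,240), (630,260), (502,300), (585,320)), and the open gripper is over the lid handle at (322,205). Now I descend and pinch it.

```bash
python3 -m jog '{"delta_rot":[[0,0,0],[0,0,0],[0,0,0],[0,0,0],[0,0,0]],"translation":[[4,3,20],[4,3,40],[4,3,54],[4,3,54],[4,3,54]],"hand":[1,1,1,1,1]}'
python3 -m jog '{"delta_rot":[[0,0,0],[0,0,0],[0,0,0],[0,0,0],[0,0,0]],"translation":[[0,0,0],[0,0,0],[0,0,0],[0,0,0],[0,0,0]],"hand":[-1,-1,-1,-1,-1]}'
python3 - <<'E'
from h import *
to([519,-196,110],"lidh")
H=st(-190,-24)
def lid(t): return H+EY*(150*np.cos(t)-40*np.sin(t))+[0,0,150*np.sin(t)+40*np.cos(t)-18.7]
p0=lid(.15)
for t in np.arange(.15,1.9,.145): d=lid(t)-p0; print(f"{t:.3f}", d@EY, -d[2], lid(t))
E
```

```text
t: 16.05
ee_pos: [518.5, -194.1, 111.2]
orientation: [-2.38, -2.051, 0.0]
ft_force: [-0.1, -0.0, -0.1]
width: 87.8
t: 16.55
ee_pos: [520.5, -195.3, 111.7]
orientation: [2.378, 2.047, 0.004]
ft_force: [11.6, -1.0, -2.8]
width: 51.2
lidh trans [-0.88 -1.35  1.66] rot [0.01 0.   0.  ]
0.150 0.0 -0.0 [ 518.77 -196.53  109.27]
0.295 -10.447409048256 -19.916500222905412 [ 517.21 -206.86  129.18]
0.440 -23.662965511107842 -38.1144233002169 [ 515.23 -219.92  147.38]
0.585 -39.36929880161583 -54.21182779653405 [ 512.89 -235.45  163.48]
0.730 -57.23676143987973 -67.87085835586792 [ 510.21 -253.12  177.14]
0.875 -76.89034775640468 -78.80483667345548 [ 507.28 -272.55  188.07]
1.020 -97.91756458168945 -86.78427835398885 [ 504.13 -293.34  196.05]
1.165 -119.8770887305218 -91.64170937330552 [ 500.85 -315.06  200.91]
1.310 -142.30802957607128 -93.27518105473534 [ 497.49 -337.23  202.54]
1.455 -164.7396023091299 -91.65040978711893 [ 494.14 -359.41  200.92]
1.600 -186.70100885831587 -86.8014965756927 [ 490.85 -381.13  196.07]
1.745 -207.7313190886256 -78.8302113237712 [ 487.71 -401.92  188.1 ]
1.890 -227.38914488987987 -67.90385686685777 [ 484.77 -421.36  177.17]
```

```bash
python3 -m jog '{"delta_rot":[[0,0,0],[0,0,0],[0,0,0],[0,0,0],[0,0,0]],"translation":[[-10,1,-20],[-24,1,-38],[-39,1,-54],[-57,1,-68],[-77,1,-79]],"hand":[-1,-1,-1,-1,-1]}'
python3 -m jog '{"delta_rot":[[0,0,0],[0,0,0],[0,0,0],[0,0,0],[0,0,0]],"translation":[[-21,0,-8],[-43,0,-13],[-65,0,-14],[-88,0,-13],[-110,0,-8]],"hand":[-1,-1,-1,-1,-1]}'
python3 -m jog '{"delta_rot":[[0,0,0],[0,0,0],[0,0,0],[0,0,0],[0,0,0]],"translation":[[-11,0,3],[-21,0,8],[-21,0,8],[-21,0,8],[-21,0,8]],"hand":[-1,-1,-1,-1,-1]}'
python3 - <<'E'
from h import *
to([487.7,-401.9,188.1],"lid100")
a=cv2.resize(optics.get_image("scene")[130:320,80:350,::-1],None,fx=2.9,fy=2.9,interpolation=cv2.INTER_CUBIC)
cv2.imwrite("pics/e.png",a)
E
```

```text
t: 17.05
ee_pos: [508.8, -272.6, 189.9]
orientation: [2.378, 2.048, 0.001]
ft_force: [10.6, -8.8, -23.7]
width: 49.5
t: 17.55
ee_pos: [491.7, -379.4, 196.6]
orientation: [-2.38, -2.048, -0.003]
ft_force: [8.3, 5.9, -14.0]
width: 49.6
t: 18.05
ee_pos: [488.5, -399.4, 188.8]
orientation: [-2.38, -2.049, -0.001]
ft_force: [5.1, 1.3, -9.2]
width: 49.4
lid100 trans [-2.55 -0.45  0.75] rot [-0. -0.  0.]
```

View pics/e.png

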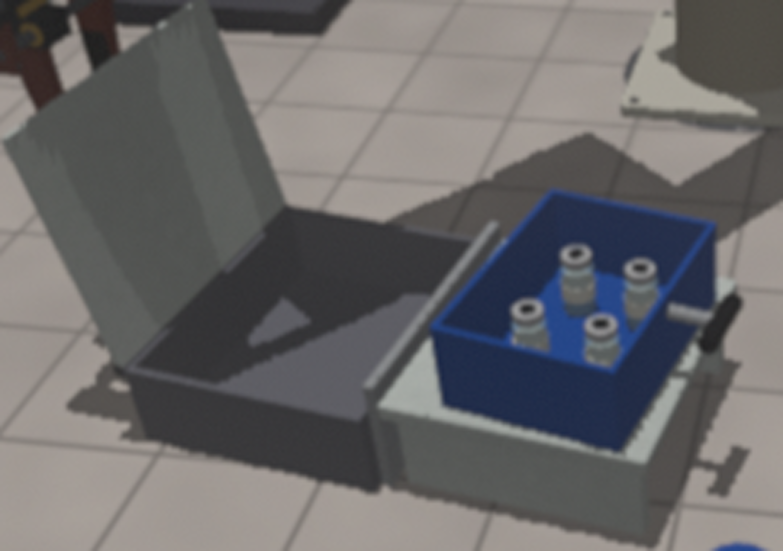

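The lid stands up as a backboard, and the four vials are still in the tote. I'll check its angle against the projected corners and then release.

```bash
python3 -m jog '{"delta_rot":[[0,0,0],[0,0,0],[0,0,0],[0,0,0],[0,0,0]],"translation":[[0,0,0],[0,0,0],[0,0,0],[0,0,-40],[0,0,-90]],"hand":[1,1,1,1,1]}'
python3 - <<'E'
from h import *
print("read",(80+207/2.9,130+3/2.9),(80+6/2.9,130+143/2.9))
for t in (1.65,1.7,1.745,1.8,1.85):
  print(t,[px("scene",st(-190+178*np.cos(t)-0*np.sin(t),-24+178*np.sin(t),x)) for x in(-107,107)])
to([574.5,54.5,190],"toteh")
E
```

```text
t: 18.6
ee_pos: [487.0, -399.6, 278.9]
orientation: [-2.377, -2.046, 0.002]
ft_force: [1.2, -0.2, 1.2]
width: 85.7
read (151.3793103448276, 131.0344827586207) (82.06896551724138, 179.31034482758622)
1.65 [array([155.32, 128.05]), array([ 87.88, 177.84])]
1.7 [array([151.75, 127.98]), array([ 83.83, 177.59])]
1.745 [array([148.61, 128.08]), array([ 80.3 , 177.56])]
1.8 [array([144.88, 128.42]), array([ 76.14, 177.77])]
1.85 [array([141.6 , 128.93]), array([ 72.52, 178.18])]
toteh trans [461.84  19.46  90.02] rot [-0. -0.  0.]
```

```bash
python3 -m jog '{"delta_rot":[[0,0,0],[0,0,0],[0,0,0.03],[0,0,0.05],[0,0,0.08]],"translation":[[49,2,0],[98,4,0],[147,6,0],[196,8,0],[245,10,0]],"hand":[1,1,1,1,1]}'
python3 -m jog '{"delta_rot":[[0,0,0],[0,0,0],[0,0,0],[0,0,0],[0,0,0]],"translation":[[49,-2,0],[98,-5,10],[147,-8,20],[195,-9,40],[214,-10,70]],"hand":[1,1,1,1,1]}'
python3 -m jog '{"delta_rot":[[0,0,0],[0,0,0],[0,0,0],[0,0,0],[0,0,0]],"translation":[[0,0,0],[0,0,0],[0,0,0],[0,0,0],[0,0,0]],"hand":[1,1,1,1,1]}'
python3 - <<'E'
from h import *
to([574.5,54.5,106],"toteh")
E
```

```text
t: 19.1
ee_pos: [534.7, -158.1, 280.7]
orientation: [2.461, 1.951, 0.001]
ft_force: [0.6, -0.2, 0.5]
width: 87.5
t: 19.6
ee_pos: [575.6, 54.3, 211.7]
orientation: [2.456, 1.954, 0.008]
ft_force: [0.6, -0.1, -0.3]
width: 87.8
t: 20.1
ee_pos: [574.1, 49.8, 211.1]
orientation: [2.461, 1.95, 0.002]
ft_force: [0.4, 0.2, 0.5]
width: 88.0
toteh trans [  4.59  -0.83 105.14] rot [ 0.   -0.   -0.08]
```

```bash
python3 -m jog '{"delta_rot":[[0,0,0],[0,0,0],[0,0,0],[0,0,0],[0,0,0]],"translation":[[3,0,35],[3,0,70],[3,0,95],[3,0,105],[3,0,105]],"hand":[1,1,1,1,1]}'
python3 - <<'E'
from h import *
to([574.5,54.5,106],"toteh")
E
python3 -m jog '{"delta_rot":[[0,0,0],[0,0,0],[0,0,0],[0,0,0],[0,0,0]],"translation":[[0,0,0],[0,0,0],[0,0,0],[0,0,0],[0,0,0]],"hand":[-1,-1,-1,-1,-1]}'
python3 - <<'E'
from h import *
to(st(160,35-18.7,5),"home")
cv2.imwrite("pics/f.png",cv2.resize(optics.get_image("scene")[170:320,200:360,::-1],None,fx=3.5,fy=3.5,interpolation=cv2.INTER_CUBIC))
E
```

```text
t: 20.6
ee_pos: [573.7, 53.4, 104.2]
orientation: [-2.461, -1.952, 0.003]
ft_force: [0.6, -0.1, 0.3]
width: 87.7
toteh trans [ 1.31  0.54 -1.76] rot [-0.    0.   -0.08]
t: 21.1
ee_pos: [574.6, 53.9, 105.5]
orientation: [2.46, 1.953, 0.001]
ft_force: [1.3, 0.1, 0.6]
width: 51.4
home trans [-49.16  -8.89  -0.8 ] rot [ 0.   -0.   -0.08]
```

View pics/f.png

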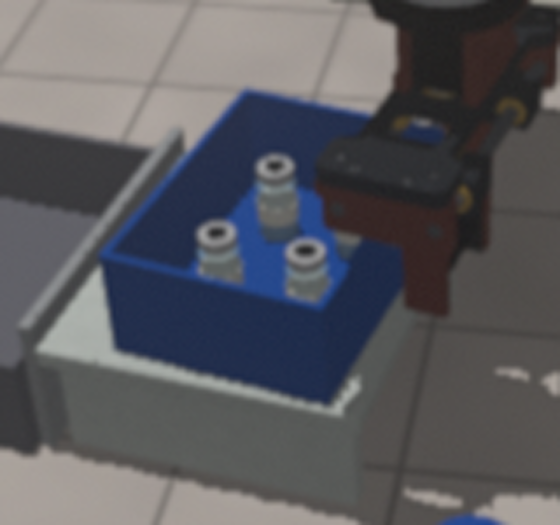

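The handle is pinched by its ends (width 51), with the tote still short of the stop. I'll push it home, squaring and centring it on the way.

```bash
python3 -m jog '{"delta_rot":[[0,0,-0.02],[0,0,-0.03],[0,0,-0.05],[0,0,-0.06],[0,0,-0.08]],"translation":[[-8,-2,0],[-16,-4,0],[-24,-5,0],[-32,-7,0],[-40,-9,0]],"hand":[-1,-1,-1,-1,-1]}'
python3 -m jog '{"delta_rot":[[0,0,0],[0,0,0],[0,0,0],[0,0,0],[0,0,0]],"translation":[[-2,0,0],[-3,0,0],[-4,0,0],[-5,0,0],[-5,0,0]],"hand":[-1,-1,-1,-1,-1]}'
python3 - <<'E'
from h import *
to(st(160,35-18.7,5),"home"); print(get_obs()["ft_force"]@EY)
E
python3 -m jog '{"delta_rot":[[0,0,0],[0,0,0],[0,0,0],[0,0,0],[0,0,0]],"translation":[[-1,0,0],[-2,0,0],[-3,0,0],[-3,0,0],[-3,0,0]],"hand":[-1,-1,-1,-1,-1]}'
python3 - <<'E'
from h import *
to(st(160,35-18.7,5),"home"); print(get_obs()["ft_force"]@EY)
E
```

```text
t: 21.65
ee_pos: [556.8, 16.8, 105.5]
orientation: [2.38, 2.05, 0.002]
ft_force: [1.8, 5.2, 5.0]
width: 49.3
t: 22.15
ee_pos: [556.1, 12.2, 105.5]
orientation: [2.381, 2.049, 0.002]
ft_force: [0.5, 6.0, 5.7]
width: 49.6
home trans [-4.29 -0.66 -0.83] rot [ 0. -0.  0.]
6.021376369029872
t: 22.65
ee_pos: [556.9, 10.0, 105.5]
orientation: [2.381, 2.047, 0.006]
ft_force: [4.9, 9.0, 2.1]
width: 49.5
home trans [-2.24 -1.82 -0.81] rot [ 0. -0. -0.]
9.646356995559087
```

```bash
python3 -m jog '{"delta_rot":[[0,0,0],[0,0,0],[0,0,0],[0,0,0],[0,0,0]],"translation":[[-1,0,-1],[-2,0,-1],[-3,0,-1],[-3,0,-1],[-3,0,-1]],"hand":[-1,-1,-1,-1,-1]}'
python3 - <<'E'
from h import *
to(st(160,35-18.7,5),"home"); print(get_obs()["ft_force"]@EY)
cv2.imwrite("pics/g.png",cv2.resize(optics.get_image("top")[150:310,295:530,::-1],None,fx=3.4,fy=3.4,interpolation=cv2.INTER_CUBIC))
E
```

```text
t: 23.15
ee_pos: [558.2, 8.5, 107.3]
orientation: [2.382, 2.046, 0.013]
ft_force: [8.5, 17.8, 3.7]
width: 49.7
home trans [-0.97 -3.31  0.95] rot [ 0.01 -0.   -0.  ]
18.823457309616774
```

View pics/g.png

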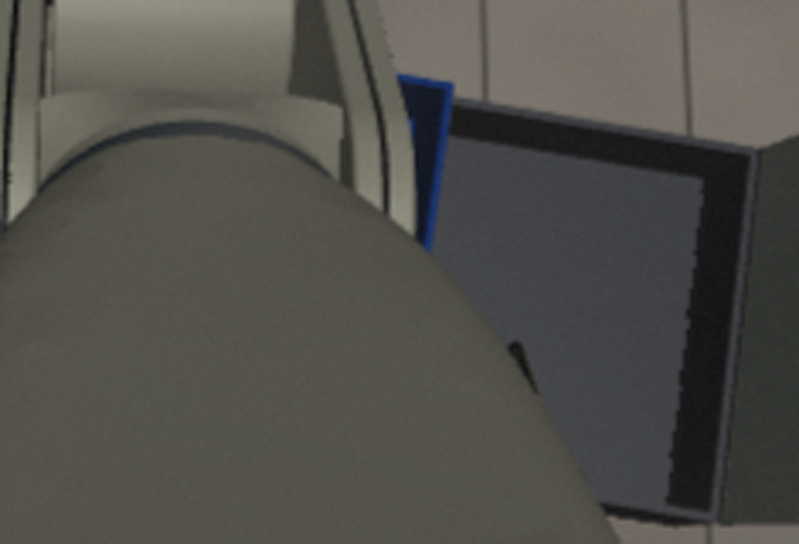

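Contact force rises to 19 N with little motion, so the tote is home and aligned with the stop. Next I work out the tipping arc.

```bash
python3 - <<'E'
import numpy as np
def P(a):
    r=np.radians(a); s=np.interp(a,[0,30,80],[35,35,29]); h=0 if a<=90 else 8/np.tan(np.pi-r)
    return np.array([160*np.cos(r)-s*np.sin(r),160*np.sin(r)+s*np.cos(r)+h])
prev=np.array([157,36.]);a=0
for c in range(7):
    rows=[]
    for k in range(5):
        a+=4 if a<100 else 3.5
        d=P(a)-prev; rows.append([round(d[0]),0,round(-d[1])])
    print(a,P(a),rows); prev=prev+[rows[-1][0],-rows[-1][2]]
E
```

```text
20 [138.38011431  87.61246466] [[0, 0, -10], [-3, 0, -21], [-8, 0, -32], [-13, 0, -42], [-19, 0, -52]]
40 [100.84088969 128.73831973] [[-6, 0, -9], [-13, 0, -18], [-21, 0, -26], [-29, 0, -34], [-37, 0, -41]]
60 [ 52.80680232 154.26406461] [[-9, 0, -6], [-18, 0, -12], [-28, 0, -17], [-38, 0, -21], [-48, 0, -25]]
80 [ -0.77571641 162.60503763] [[-11, 0, -3], [-21, 0, -6], [-32, 0, -7], [-43, 0, -8], [-54, 0, -9]]
100 [-56.34313326 153.94405918] [[-11, 0, 1], [-22, 0, 2], [-34, 0, 4], [-45, 0, 6], [-55, 0, 9]]
117.5 [-99.60309228 132.69555993] [[-10, 0, 3], [-19, 0, 7], [-27, 0, 11], [-36, 0, 16], [-44, 0, 21]]
135.0 [-133.64318164  100.63098834] [[-7, 0, 6], [-15, 0, 12], [-21, 0, 19], [-28, 0, 25], [-34, 0, 32]]
```

```bash
python3 -m jog '{"delta_rot":[[0,0,0],[0,0,0],[0,0,0],[0,0,0],[0,0,0]],"translation":[[0,0,-10],[-3,0,-21],[-8,0,-32],[-13,0,-42],[-19,0,-52]],"hand":[-1,-1,-1,-1,-1]}'
python3 -m jog '{"delta_rot":[[0,0,0],[0,0,0],[0,0,0],[0,0,0],[0,0,0]],"translation":[[-6,0,-9],[-13,0,-18],[-21,0,-26],[-29,0,-34],[-37,0,-41]],"hand":[-1,-1,-1,-1,-1]}'
python3 - <<'E'
from h import *
to(st(101,129-18.7,5),"a40"); print(get_obs()["ft_force"]@EY)
cv2.imwrite("pics/i.png",cv2.resize(optics.get_image("scene")[100:320,80:350,::-1],None,fx=2.7,fy=2.7,interpolation=cv2.INTER_CUBIC))
E
```

```text
t: 23.7
ee_pos: [553.2, -12.2, 158.9]
orientation: [2.381, 2.048, 0.005]
ft_force: [3.9, 6.3, 3.7]
width: 49.6
t: 24.2
ee_pos: [547.4, -49.5, 200.0]
orientation: [2.38, 2.048, 0.003]
ft_force: [3.4, 3.0, 3.5]
width: 49.4
a40 trans [-1.02 -1.36 -0.27] rot [ 0. -0.  0.]
3.4236631338482977
```

View pics/i.png

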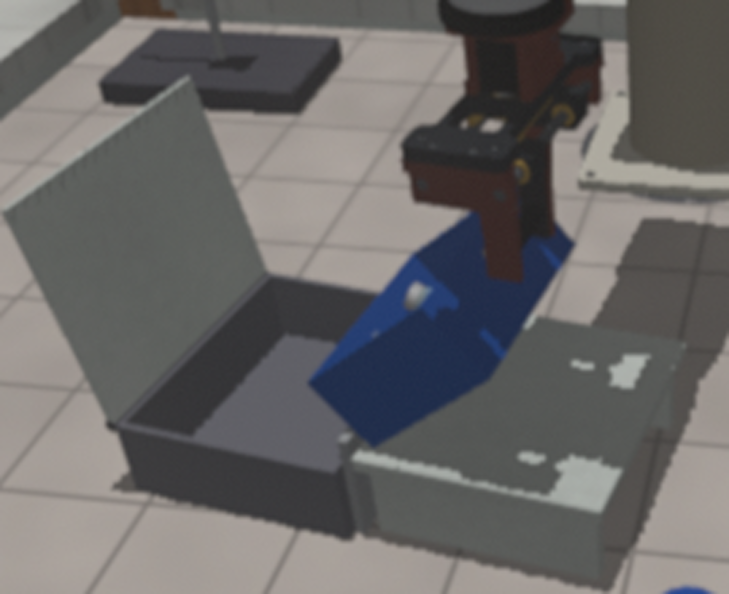

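The tote is pivoting about 40° at the stop, with its lower edge at crop (375,440). I'll continue the arc.

```bash
python3 -m jog '{"delta_rot":[[0,0,0],[0,0,0],[0,0,0],[0,0,0],[0,0,0]],"translation":[[-9,0,-6],[-18,0,-12],[-28,0,-17],[-38,0,-21],[-48,0,-25]],"hand":[-1,-1,-1,-1,-1]}'
python3 -m jog '{"delta_rot":[[0,0,0],[0,0,0],[0,0,0],[0,0,0],[0,0,0]],"translation":[[-11,0,-3],[-21,0,-6],[-32,0,-7],[-43,0,-8],[-54,0,-9]],"hand":[-1,-1,-1,-1,-1]}'
python3 -m jog '{"delta_rot":[[0,0,0],[0,0,0],[0,0,0],[0,0,0],[0,0,0]],"translation":[[-11,0,1],[-22,0,2],[-34,0,4],[-45,0,6],[-55,0,9]],"hand":[-1,-1,-1,-1,-1]}'
python3 - <<'E'
from h import *
to(st(-56,154-18.7,5),"a100"); print(get_obs()["ft_force"]@EY)
E
```

```text
t: 24.75
ee_pos: [540.8, -97.1, 225.3]
orientation: [2.379, 2.048, 0.004]
ft_force: [3.4, 2.7, 7.2]
width: 50.0
t: 25.25
ee_pos: [532.4, -151.3, 234.0]
orientation: [2.379, 2.047, 0.002]
ft_force: [3.5, -0.5, 3.4]
width: 49.7
t: 25.75
ee_pos: [524.1, -206.2, 224.6]
orientation: [2.379, 2.047, 0.001]
ft_force: [3.9, -3.2, 4.0]
width: 49.6
a100 trans [ 0.4  -1.66 -0.73] rot [0. 0. 0.]
-2.5812406938954147
```

```bash
python3 -m jog '{"delta_rot":[[0,0,0],[0,0,0],[0,0,0],[0,0,0],[0,0,0]],"translation":[[-10,0,3],[-19,0,7],[-27,0,11],[-36,0,16],[-44,0,21]],"hand":[-1,-1,-1,-1,-1]}'
python3 -m jog '{"delta_rot":[[0,0,0],[0,0,0],[0,0,0],[0,0,0],[0,0,0]],"translation":[[-7,0,6],[-15,0,12],[-21,0,19],[-28,0,25],[-34,0,32]],"hand":[-1,-1,-1,-1,-1]}'
python3 -m jog '{"delta_rot":[[0,0,0],[0,0,0],[0,0,0],[0,0,0],[0,0,0]],"translation":[[0,0,0],[0,0,0],[0,0,0],[0,0,0],[0,0,0]],"hand":[-1,-1,-1,-1,-1]}'
python3 - <<'E'
from h import *
to(st(-134,101-18.7,5),"a135"); print(get_obs()["ft_force"]@EY)
cv2.imwrite("pics/j.png",cv2.resize(optics.get_image("scene")[120:320,80:350,::-1],None,fx=2.9,fy=2.9,interpolation=cv2.INTER_CUBIC))
E
```

```text
t: 26.25
ee_pos: [516.6, -249.2, 202.7]
orientation: [2.38, 2.049, -0.0]
ft_force: [2.0, -3.1, 2.8]
width: 50.2
t: 26.75
ee_pos: [511.3, -282.7, 170.4]
orientation: [2.381, 2.049, -0.001]
ft_force: [1.1, -5.0, 3.0]
width: 49.8
t: 27.25
ee_pos: [511.4, -282.5, 170.6]
orientation: [2.38, 2.049, -0.001]
ft_force: [0.6, -5.3, 4.8]
width: 49.5
a135 trans [-0.26 -0.55 -1.68] rot [0. 0. 0.]
-5.157513230257886
```

View pics/j.png

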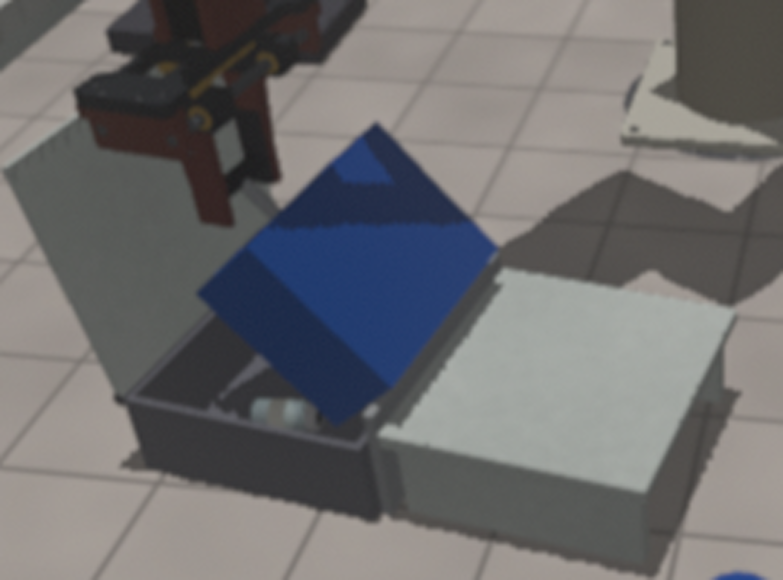

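One vial is visibly lying in the tray at crop (285,410); the tote hides the rest. I'll tip about 10° further and hold.

```bash
python3 -m jog '{"delta_rot":[[0,0,0],[0,0,0],[0,0,0],[0,0,0],[0,0,0]],"translation":[[-4,0,5],[-8,0,11],[-11,0,16],[-14,0,21],[-14,0,21]],"hand":[-1,-1,-1,-1,-1]}'
python3 -m jog '{"delta_rot":[[0,0,0],[0,0,0],[0,0,0],[0,0,0],[0,0,0]],"translation":[[0,0,0],[0,0,0],[0,0,0],[0,0,0],[0,0,0]],"hand":[-1,-1,-1,-1,-1]}'
python3 -m jog '{"delta_rot":[[0,0,0],[0,0,0],[0,0,0],[0,0,0],[0,0,0]],"translation":[[0,0,0],[0,0,0],[0,0,0],[0,0,0],[0,0,0]],"hand":[-1,-1,-1,-1,-1]}'
python3 - <<'E'
from h import *
a=cv2.resize(optics.get_image("scene")[120:320,80:350,::-1],None,fx=2.2,fy=2.2,interpolation=cv2.INTER_CUBIC)
b=cv2.resize(optics.get_image("top")[160:310,380:530,::-1],(0,0),fx=1.33,fy=1.33,interpolation=cv2.INTER_CUBIC)
im=np.zeros((440,800,3),np.uint8);im[:440,:594]=a;im[:b.shape[0],600:600+b.shape[1]]=b
cv2.imwrite("pics/k.png",im)
E
```

```text
t: 27.8
ee_pos: [509.0, -296.8, 148.8]
orientation: [2.381, 2.049, -0.001]
ft_force: [0.2, -7.2, 3.2]
width: 49.9
t: 28.3
ee_pos: [509.1, -296.5, 149.3]
orientation: [2.381, 2.049, -0.001]
ft_force: [-0.1, -7.4, 4.1]
width: 49.8
t: 28.8
ee_pos: [509.1, -296.5, 149.3]
orientation: [2.381, 2.049, -0.001]
ft_force: [-0.3, -6.9, 3.4]
width: 49.9
```

View pics/k.png

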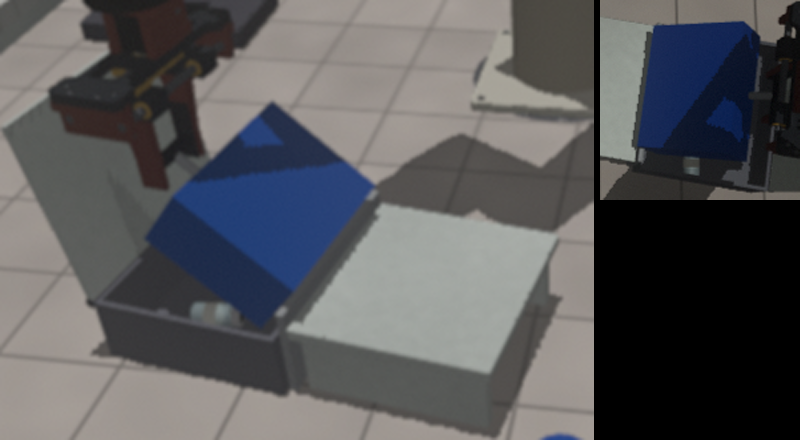

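```bash
python3 -m jog '{"delta_rot":[[0,0,0],[0,0,0],[0,0,0],[0,0,0],[0,0,0]],"translation":[[4,0,-5],[8,0,-11],[11,0,-16],[14,0,-21],[14,0,-21]],"hand":[-1,-1,-1,-1,-1]}'
python3 -m jog '{"delta_rot":[[0,0,0],[0,0,0],[0,0,0],[0,0,0],[0,0,0]],"translation":[[6,0,-7],[13,0,-13],[19,0,-20],[27,0,-26],[34,0,-32]],"hand":[-1,-1,-1,-1,-1]}'
python3 -m jog '{"delta_rot":[[0,0,0],[0,0,0],[0,0,0],[0,0,0],[0,0,0]],"translation":[[8,0,-5],[17,0,-10],[25,0,-14],[34,0,-18],[44,0,-21]],"hand":[-1,-1,-1,-1,-1]}'
python3 - <<'E'
from h import *
to(st(-56,154-18.7,5),"a100"); print(get_obs()["ft_force"]@EY)
a=cv2.resize(optics.get_image("scene")[120:320,80:350,::-1],None,fx=2.2,fy=2.2,interpolation=cv2.INTER_CUBIC)
b=cv2.resize(optics.get_image("top")[160:310,430:530,::-1],(0,0),fx=2,fy=2,interpolation=cv2.INTER_CUBIC)
im=np.zeros((440,800,3),np.uint8);im[:440,:594]=a;im[:b.shape[0],600:600+b.shape[1]]=b
cv2.imwrite("pics/l.png",im)
E
```

```text
t: 29.4
ee_pos: [511.5, -282.2, 170.9]
orientation: [2.38, 2.05, -0.0]
ft_force: [-0.1, -6.8, 3.6]
width: 49.5
t: 29.9
ee_pos: [516.6, -248.6, 203.1]
orientation: [2.38, 2.049, -0.001]
ft_force: [0.9, -3.4, 4.6]
width: 49.5
t: 30.4
ee_pos: [523.6, -205.1, 224.7]
orientation: [2.379, 2.049, 0.0]
ft_force: [-0.7, -5.4, 14.2]
width: 49.7
a100 trans [-0.57 -1.06 -0.56] rot [0. 0. 0.]
-5.477369937534096
```

View pics/l.png

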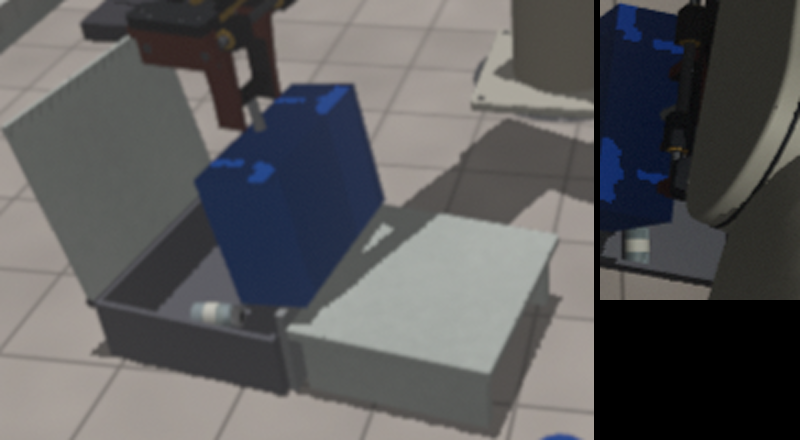

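Two vials are visible in the tray and nothing has missed it. The rest is behind the tote, so I'll bring it back upright.

```bash
python3 -m jog '{"delta_rot":[[0,0,0],[0,0,0],[0,0,0],[0,0,0],[0,0,0]],"translation":[[10,0,-3],[21,0,-5],[33,0,-7],[44,0,-8],[55,0,-9]],"hand":[-1,-1,-1,-1,-1]}'
python3 -m jog '{"delta_rot":[[0,0,0],[0,0,0],[0,0,0],[0,0,0],[0,0,0]],"translation":[[11,0,1],[22,0,2],[33,0,3],[43,0,6],[54,0,9]],"hand":[-1,-1,-1,-1,-1]}'
python3 - <<'E'
from h import *
cv2.imwrite("pics/m.png",cv2.resize(optics.get_image("scene")[120:320,80:350,::-1],None,fx=2.9,fy=2.9,interpolation=cv2.INTER_CUBIC))
E
```

```text
t: 31.0
ee_pos: [532.1, -149.8, 233.8]
orientation: [2.38, 2.049, 0.002]
ft_force: [2.3, -0.3, 8.2]
width: 49.9
t: 31.5
ee_pos: [540.4, -95.5, 224.6]
orientation: [-2.38, -2.05, -0.004]
ft_force: [3.0, 4.0, 9.4]
width: 49.6
```

View pics/m.png

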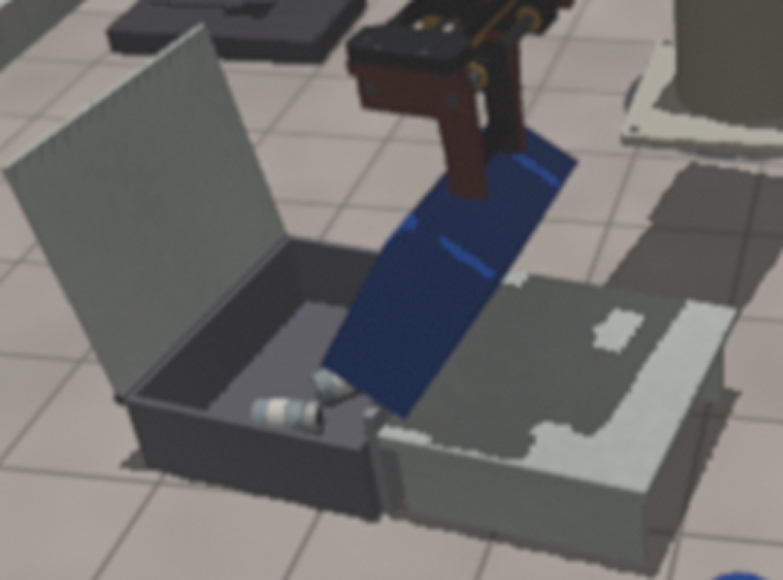

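A second vial shows at (335,385) in the tray, with the tote at about 60° and at the stop. I'll finish setting it down.

```bash
python3 -m jog '{"delta_rot":[[0,0,0],[0,0,0],[0,0,0],[0,0,0],[0,0,0]],"translation":[[10,0,4],[20,0,8],[30,0,13],[39,0,19],[48,0,25]],"hand":[-1,-1,-1,-1,-1]}'
python3 -m jog '{"delta_rot":[[0,0,0],[0,0,0],[0,0,0],[0,0,0],[0,0,0]],"translation":[[8,0,7],[16,0,15],[24,0,23],[31,0,32],[38,0,41]],"hand":[-1,-1,-1,-1,-1]}'
python3 -m jog '{"delta_rot":[[0,0,0],[0,0,0],[0,0,0],[0,0,0],[0,0,0]],"translation":[[7,0,10],[13,0,20],[19,0,31],[23,0,42],[24,0,50]],"hand":[-1,-1,-1,-1,-1]}'
python3 - <<'E'
from h import *
to(st(164,35-18.7,5),"home"); print(get_obs()["ft_force"])
E
```

```text
t: 32.05
ee_pos: [546.8, -47.6, 198.4]
orientation: [-2.379, -2.049, -0.003]
ft_force: [3.0, 4.5, 4.5]
width: 49.7
t: 32.55
ee_pos: [551.5, -10.1, 156.7]
orientation: [-2.378, -2.049, -0.0]
ft_force: [2.2, 4.7, 1.7]
width: 49.6
t: 33.05
ee_pos: [554.8, 12.3, 106.4]
orientation: [-2.379, -2.049, 0.002]
ft_force: [0.7, 0.1, -0.7]
width: 49.7
home trans [-0.21  0.63  0.12] rot [-0.  0.  0.]
[ 0.7   0.12 -0.69]
```

```bash
python3 -m jog '{"delta_rot":[[0,0,0],[0,0,0],[0,0,0],[0,0,0],[0,0,0]],"translation":[[0,0,0],[0,0,0],[0,0,0],[0,0,-40],[0,0,-85]],"hand":[1,1,1,1,1]}'
python3 -m jog '{"delta_rot":[[0,0,0],[0,0,0],[0,0,0],[0,0,0],[0,0,0]],"translation":[[40,0,-40],[80,0,-60],[120,0,-70],[160,0,-70],[160,0,-70]],"hand":[1,1,1,1,1]}'
python3 - <<'E'
from h import *
a=cv2.resize(optics.get_image("scene")[140:320,80:350,::-1],None,fx=1.8,fy=1.8,interpolation=cv2.INTER_CUBIC)
b=cv2.resize(optics.get_image("top")[150:310,410:530,::-1],(0,0),fx=2.5,fy=2.5,interpolation=cv2.INTER_CUBIC)
im=np.zeros((420,800,3),np.uint8);im[:a.shape[0],:a.shape[1]]=a;im[:b.shape[0],490:490+b.shape[1]]=b
cv2.imwrite("pics/n.png",im)
H=st(-190,-24);t=1.72
to(H+EY*(150*np.cos(t)-40*np.sin(t))+[0,0,150*np.sin(t)+40*np.cos(t)-18.7],"lidh")
E
```

```text
t: 33.55
ee_pos: [554.5, 11.7, 193.0]
orientation: [-2.379, -2.048, 0.004]
ft_force: [0.6, 0.7, -0.8]
width: 85.6
t: 34.05
ee_pos: [580.2, 174.1, 264.4]
orientation: [2.377, 2.054, 0.005]
ft_force: [-0.8, -1.3, -0.1]
width: 88.4
lidh trans [-576.17   -6.49   73.7 ] rot [0. 0. 0.]
```

View pics/n.png

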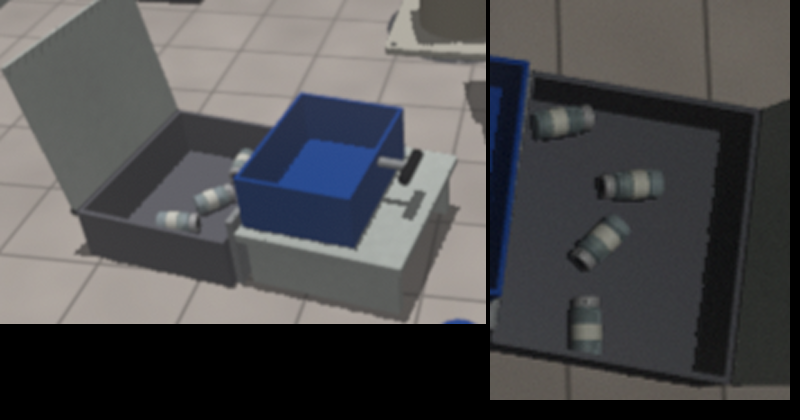

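All four vials lie in the tray and the tote stands empty and upright on its stand. Next I fetch the lid handle and swing it shut.

```bash
python3 -m jog '{"delta_rot":[[0,0,0],[0,0,0],[0,0,0],[0,0,0],[0,0,0]],"translation":[[-48,0,-10],[-96,-1,-20],[-144,-2,-25],[-192,-2,-25],[-240,-3,-25]],"hand":[1,1,1,1,1]}'
python3 -m jog '{"delta_rot":[[0,0,0],[0,0,0],[0,0,0],[0,0,0],[0,0,0]],"translation":[[-48,0,0],[-96,-1,0],[-144,-2,0],[-192,-2,0],[-240,-3,0]],"hand":[1,1,1,1,1]}'
python3 -m jog '{"delta_rot":[[0,0,0],[0,0,0],[0,0,0],[0,0,0],[0,0,0]],"translation":[[-48,0,0],[-96,0,0],[-96,0,0],[-96,0,0],[-96,0,0]],"hand":[1,1,1,1,1]}'
python3 - <<'E'
from h import *
to([488.3,-398.3,189.7],"lidh")
E
```

```text
t: 34.65
ee_pos: [539.5, -69.9, 288.4]
orientation: [2.382, 2.048, 0.0]
ft_force: [1.1, -0.4, 1.1]
width: 87.9
t: 35.15
ee_pos: [500.1, -306.6, 288.1]
orientation: [-2.383, -2.047, 0.0]
ft_force: [1.2, -0.1, -0.3]
width: 87.7
t: 35.65
ee_pos: [487.1, -398.1, 287.8]
orientation: [-2.381, -2.048, -0.0]
ft_force: [0.9, -0.7, -0.6]
width: 87.9
lidh trans [-0.12  1.35 98.06] rot [-0. -0.  0.]
```

```bash
python3 -m jog '{"delta_rot":[[0,0,0],[0,0,0],[0,0,0],[0,0,0],[0,0,0]],"translation":[[0,0,40],[0,0,80],[0,0,98],[0,0,98],[0,0,98]],"hand":[1,1,1,1,-1]}'
python3 -m jog '{"delta_rot":[[0,0,0],[0,0,0],[0,0,0],[0,0,0],[0,0,0]],"translation":[[0,0,0],[0,0,0],[0,0,0],[0,0,0],[0,0,0]],"hand":[-1,-1,-1,-1,-1]}'
python3 -m jog '{"delta_rot":[[0,0,0],[0,0,0],[0,0,0],[0,0,0],[0,0,0]],"translation":[[17,0,-6],[39,0,-11],[62,0,-13],[84,0,-11],[106,0,-6]],"hand":[-1,-1,-1,-1,-1]}'
python3 - <<'E'
from h import *
t=1.02
to(st(-190,-24)+EY*(150*np.cos(t)-40*np.sin(t))+[0,0,150*np.sin(t)+40*np.cos(t)-18.7],"lidh")
E
```

```text
t: 36.15
ee_pos: [488.5, -397.7, 190.7]
orientation: [2.379, 2.052, 0.0]
ft_force: [-0.1, -0.4, -0.2]
width: 82.8
t: 36.65
ee_pos: [488.7, -398.8, 190.7]
orientation: [2.379, 2.048, 0.001]
ft_force: [2.7, -0.2, 2.1]
width: 49.7
t: 37.15
ee_pos: [505.5, -293.9, 199.2]
orientation: [2.377, 2.046, 0.003]
ft_force: [2.2, 0.0, 10.1]
width: 49.7
lidh trans [ 0.38 -1.5   3.16] rot [0.01 0.   0.  ]
```

```bash
python3 -m jog '{"delta_rot":[[0,0,0],[0,0,0],[0,0,0],[0,0,0],[0,0,0]],"translation":[[21,0,8],[41,0,19],[59,0,33],[74,0,49],[88,0,67]],"hand":[-1,-1,-1,-1,-1]}'
python3 -m jog '{"delta_rot":[[0,0,0],[0,0,0],[0,0,0],[0,0,0],[0,0,0]],"translation":[[6,0,11],[11,0,21],[15,0,32],[18,0,43],[18,0,45]],"hand":[-1,-1,-1,-1,-1]}'
python3 - <<'E'
from h import *
t=0
to(st(-190,-24)+EY*150+[0,0,40-18.7],"lidh")
E
python3 -m jog '{"delta_rot":[[0,0,0],[0,0,0],[0,0,0],[0,0,0],[0,0,0]],"translation":[[0,0,1],[0,0,2],[0,0,2],[0,0,2],[0,0,2]],"hand":[-1,-1,-1,-1,-1]}'
python3 - <<'E'
from h import *
to(st(-190,-24)+EY*150+[0,0,40-18.7],"lidh")
E
```

```text
t: 37.65
ee_pos: [519.8, -204.2, 131.0]
orientation: [2.379, 2.047, 0.009]
ft_force: [7.0, 6.3, 4.7]
width: 50.0
t: 38.15
ee_pos: [522.8, -187.0, 86.6]
orientation: [2.379, 2.048, 0.008]
ft_force: [-0.2, 18.1, 38.2]
width: 49.6
lidh trans [-2.36 -2.51 -0.72] rot [ 0.01 -0.    0.  ]
t: 38.65
ee_pos: [522.8, -187.1, 86.5]
orientation: [2.379, 2.046, 0.009]
ft_force: [-1.7, 18.9, 38.0]
width: 49.7
lidh trans [-2.27 -2.55 -0.87] rot [ 0.01 -0.   -0.  ]
```

The lid presses on the rim at 38 N, so it is shut. I'll release, retreat and check.

```bash
python3 -m jog '{"delta_rot":[[0,0,0],[0,0,0],[0,0,0],[0,0,0],[0,0,0]],"translation":[[0,0,-2],[0,0,-2],[0,0,-2],[0,0,-2],[0,0,-2]],"hand":[-1,1,1,1,1]}'
python3 -m jog '{"delta_rot":[[0,0,0],[0,0,0],[0,0,0],[0,0,0],[0,0,0]],"translation":[[0,0,-20],[0,0,-65],[0,0,-110],[0,0,-150],[-45,0,-160]],"hand":[1,1,1,1,1]}'
python3 -m jog '{"delta_rot":[[0,0,0],[0,0,0],[0,0,0],[0,0,0],[0,0,0]],"translation":[[-45,-10,-10],[-90,-20,-10],[-135,-30,-10],[-180,-40,-10],[-180,-40,-10]],"hand":[1,1,1,1,1]}'
python3 - <<'E'
from h import *
a=cv2.resize(optics.get_image("scene")[180:320,100:540,::-1],None,fx=1.8,fy=1.8,interpolation=cv2.INTER_CUBIC)
b=cv2.resize(optics.get_image("top")[150:310,100:530,::-1],(0,0),fx=1.8,fy=1.8,interpolation=cv2.INTER_CUBIC)
im=np.zeros((545,800,3),np.uint8);im[:252,:792]=a;im[256:256+288,:774]=b
cv2.imwrite("pics/o.png",im); print(get_obs()["t"],get_obs()["ft_force"])
E
```

```text
t: 39.15
ee_pos: [518.9, -189.0, 83.5]
orientation: [-2.38, -2.049, 0.001]
ft_force: [-0.4, 0.0, 0.1]
width: 78.4
t: 39.65
ee_pos: [515.2, -231.8, 248.6]
orientation: [2.372, 2.051, 0.005]
ft_force: [1.0, 0.2, -0.1]
width: 87.4
t: 40.15
ee_pos: [444.1, -410.0, 253.5]
orientation: [2.386, 2.043, -0.002]
ft_force: [0.1, 1.5, -0.6]
width: 87.9
40.25 [-0.68  0.81 -0.22]
```

View pics/o.png

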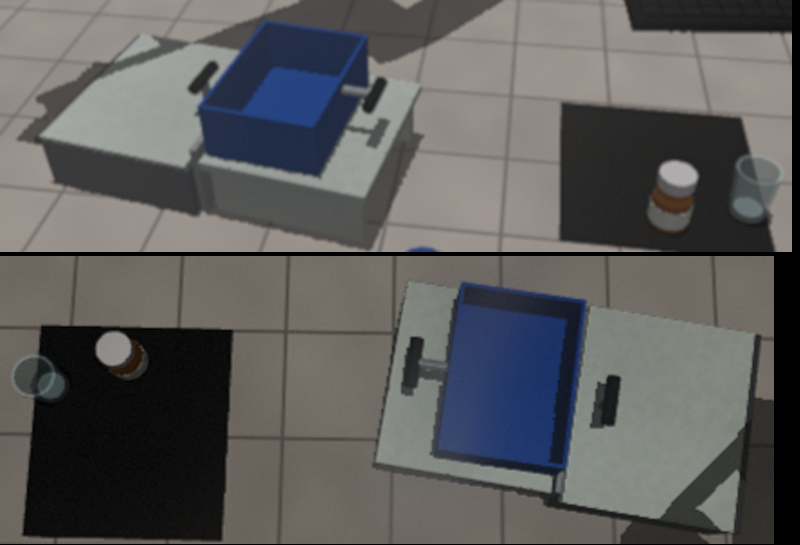

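The lid is flat, the tote is empty and upright on its stand, the mat is clear apart from the jar and beaker where they were, and the arm is clear of everything. Handing in.

```bash
python3 - <<'E'
from h import *
print(tri((100+611/1.8,150+144/1.8),(100+203/1.8,180+78/1.8)), "shut bar expected", st(-40,16))
print(ctrl.close_job())
E
```

```text
(array([ 521.81, -186.8 ,  105.35]), np.float64(1.562875344940752)) shut bar expected [ 519.92 -188.95  106.  ]
the job is handed in; nothing more can be done
None
```

The job is done and handed in at about 40 s on the robot's clock. No verdict is reported.

- **What I did:** Four vials were on the mat. I stood all four in the tote and raised the lid to about 1.72 rad (99°). I then pushed the tote against the stop and tipped it over the stop to about 145° by its handle. One tip emptied it. I set the tote back upright and shut the lid.
- **Last checks:** Before I shut the lid, the pictures showed all four vials lying in the tray, and the tote upright and empty on its stand. After shutting, the lid bar measured 105 mm above the bench against 106 mm expected, so the lid is shut. The jar and beaker look upright and in place, and the open gripper touches nothing.
- **Less certain:** The lid was about 0.15 rad ajar at the start. On the way back from tipping, the upward force on the tool rose briefly to 14 N, with no visible effect. The press that shut the lid reached 38 N at the wrist. No check failed.

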